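Sort the slicer's honing plates by feel and set the hold-down lever

ROBOT

A 6-joint arm with a two-finger parallel gripper is mounted at the origin on the work surface. World frame = base frame: x ahead of the robot, y to its left, z up, the work surface at z = 0. Lengths are in mm, angles in rad, forces in N, time in s.
With the tool pointing down it reaches from about 400 to 925 mm from the base axis. Payload 12.5 kg.
Tool frame: the origin (TCP) lies at the very end of the fingers, on their centre line; the grasp point (between the pads) lies env.grip_point_offset behind it (env.grip_point_offset is the distance from the TCP to the grasp point, in mm); y points along the fingers, z is the direction in which the jaws open and shut, and the axes are right-handed (so a half turn about y gives the same grasp; the last joint's range is limited). The gripper opens to 95 mm and grips with 3 to 60 N. Pads are 20 mm wide; open, the fingers measure 119 mm over their backs; the gripper's body (75 mm by 180 mm) begins 59 mm behind the grasp point.
Start: joints at [-1.306, 0.491, 1.559, -0, 1.092, -0.106], TCP at [226.499, -582.533, 214.661] pointing down, gripper open.
Joint ranges: [-3.1, 3.1], [-0.84, 2.19], [0.05, 2.79], [-1.13, 4.28], [0.06, 2.93], [-2.69, 2.69]. Speed limits (rad/s): [2.22, 2.22, 2.79, 3.14, 3.14, 3.14].

INTERFACE

Orientations are given as [roll, pitch, yaw] about the fixed x, y, z axes, in that order (R = Rz(yaw) Ry(pitch) Rx(roll)).
In Python, from cell import readout, read_camera, env, nets gives the robot as it stands.
- The arm moves only by the tool apply_moves, never from a script. Its argument "increments" is a list of rows, each a list of 3 entries, a list of its own where there are three numbers: the shift along the tool's x, y, z in cm, then the turn, a rotation vector about the tool's x, y, z in degrees, then the finger opening in cm, from 0 to 9.51. A call has exactly 5 rows; each row shifts and turns the pose as measured when the row begins, along the tool's axes as they then stand; what a row does not reach is not made up. A row lasts 1/8 s, in which the tool goes at most 62.5 mm and 10.7 degrees, less where a joint would pass 70% of its speed; a pose out of reach is approached as far as the arm can. A call with a gripper value outside its range is refused whole. The fingers move at their own pace and stop on an object; the grip force is fixed at half the most. Time passes only in rows, so rows that do not move let the fingers close, or fill a call up. It gives the time, the measured TCP pose, the force and the opening at its end, in the units of the state.
- readout.state(): the state, without advancing time (a new reading comes with each control period).
- read_camera(name): name is "side" or "top" or "wrist"; returns a dict with "img" (420x560x3 uint8, red, green, blue), "vfov" (degrees; the focal length in pixels is half the picture's height over the tangent of half this angle, whatever the lens; pixels are square), "cx", "cy" (the principal point, pixels), "rvec" (rotation vector, rad) and "tvec" (3), from world to camera coordinates, as OpenCV has them; the wrist camera has in their place "mount" (4x4, takes a point from camera to tool coordinates, whose origin is the TCP and whose axes are the tool frame's). Camera axes: x right, y down, z forward; pixel columns grow to the right and rows downward; lengths in mm; the calibration is good to about 2 mm. The wrist camera is an equidistant fisheye: a pixel r from the principal point sees the ray r / f radians off the axis. A picture is of the moment at which its call begins: read the wrist's pose just before it. There is no depth.
- env.job_done(): hands the job in, once; it reports no verdict.
Trained networks look in a picture, given as the dict that the camera call returned (one of the last four; its "shot" number tells which), for a name from the list of things; names that differ only in an ending like _2 or _b are one class to them, and where a whole thing is asked for, a point or a joint stands for the part that bears it (a point fixed in the world has none). Each returns a list of dicts, best first, with "confidence" (0 to 1); they miss things now and then, are a little off and sometimes report something else, mostly with a low value. They report only what shows in the picture. A call takes as long as a camera call. They do not tell look-alikes from the thing itself.
- nets.look_for(picture, thing): "point" ([x, y, z] in mm, in the coordinates of the camera as it stood for that picture, good to about 4 mm: the middle of the surface that is visible of it).
- nets.mark_of(picture, thing): "point" ([x, y, z] in mm, in the coordinates of the camera as it stood for that picture, good to about 4 mm: a listed point, or the origin of a listed thing).
The state is a dict: "t": time; "joints": joint angles; "qvel": joint speeds; "tau": joint torques, N m; "eef_pos": TCP position; "tcp_rot": TCP orientation; "ft_force": force on the tool from outside, world axes, zero at the start; "moment": the same for the moment, N m; "opening": opening from 0.0 (shut) to 1.0 (fully open).
Only numpy, scipy, OpenCV 4.12 (cv2) and the standard library are available. Lean on these libraries where they do the work, as an engineer would, in place of code of your own. Each camera call takes 0.05 s, during which the arm holds its last target. There are 200 camera calls.

TASK

Get the bread slicer's hone bench ready: swing the hold-down lever fully back to its rest stop, and with it left there sort the look-alike steel plates lying on the counter by how rough each feels when it is dragged across the counter: the fine ones, which slide easily, go into the hone tray beside the lever, the coarse ones, which drag hard, into the white storage tray, every plate lying flat on the tray floor, grit down, none on top of another. When all are sorted, swing the lever over the tray to 40 degrees from rest, leave it there, and leave the other things on the counter where they stand.

Things in the scene. Friction and masses are not known exactly. Their poses are not given: they have to be found in the camera images.
- plate_1_center (a point): dark steel honing plate 84 x 44 x 26 mm, 0.75 kg, grit down; may be absent. Point: its centre, half-way up; x along its length, z up. All look alike; numbers say nothing of the grit (rules call their steel blocks fine_a, coarse_a ..; which is which is not told). Pushed sideways on the counter, a fine plate slides at about 1.5 N (1 to 2), a coarse one at about 8 N (6 to 10.5)
- plate_2_center (a point): dark steel honing plate 84 x 44 x 26 mm, 0.75 kg, grit down; may be absent. Point: its centre, half-way up; x along its length, z up. All look alike; numbers say nothing of the grit (rules call their steel blocks fine_a, coarse_a ..; which is which is not told). Pushed sideways on the counter, a fine plate slides at about 1.5 N (1 to 2), a coarse one at about 8 N (6 to 10.5)
- plate_3_center (a point): dark steel honing plate 84 x 44 x 26 mm, 0.75 kg, grit down; may be absent. Point: its centre, half-way up; x along its length, z up. All look alike; numbers say nothing of the grit (rules call their steel blocks fine_a, coarse_a ..; which is which is not told). Pushed sideways on the counter, a fine plate slides at about 1.5 N (1 to 2), a coarse one at about 8 N (6 to 10.5)
- plate_4_center (a point): dark steel honing plate 84 x 44 x 26 mm, 0.75 kg, grit down; may be absent. Point: its centre, half-way up; x along its length, z up. All look alike; numbers say nothing of the grit (rules call their steel blocks fine_a, coarse_a ..; which is which is not told). Pushed sideways on the counter, a fine plate slides at about 1.5 N (1 to 2), a coarse one at about 8 N (6 to 10.5)
- plate_5_center (a point): dark steel honing plate 84 x 44 x 26 mm, 0.75 kg, grit down; may be absent. Point: its centre, half-way up; x along its length, z up. All look alike; numbers say nothing of the grit (rules call their steel blocks fine_a, coarse_a ..; which is which is not told). Pushed sideways on the counter, a fine plate slides at about 1.5 N (1 to 2), a coarse one at about 8 N (6 to 10.5)
- plate_6_center (a point): dark steel honing plate 84 x 44 x 26 mm, 0.75 kg, grit down; may be absent. Point: its centre, half-way up; x along its length, z up. All look alike; numbers say nothing of the grit (rules call their steel blocks fine_a, coarse_a ..; which is which is not told). Pushed sideways on the counter, a fine plate slides at about 1.5 N (1 to 2), a coarse one at about 8 N (6 to 10.5)
- hone_bench: fixed grey bench, 270 mm along x, y from -65 to +135 mm, with the aluminium hone tray; origin on the counter under the tray's centre, z up. The tray is open on top: inside 240 mm along its x by 100 mm along its y, floor 15 mm above the counter, rim (4 mm wall) 29 mm above it. It takes three plates laid crosswise (length along the tray's y), for instance at x = -75, 0 and +75 mm
- hone_lever (a joint): angle (rad) of the steel hold-down lever, swinging level about an upright pivot at the hone tray's +y side: 0 = rest, at its stop, pointing along the bench's +x beside the tray; grows clockwise seen from above, sweeping over the tray, up to 1.4. No spring: it stays where left (1.5 N at the grip moves it). The white disc under it has ticks every 10 degrees from rest, long ones every 20
- lever_pivot (a point): point on the lever's pivot axis, 62 mm above the counter, at x = -30, y = +95 mm in the bench's frame
- lever_grip (a point): centre of the upper part of the lever's upright round black grip, 150 mm from the pivot: 22 mm diameter, standing from 67 mm (the arm's top) to 112 mm above the counter; this point is 92 mm above it. The arm is 16 mm wide, its underside 57 mm above the counter
- storage_tray: fixed white open tray for coarse plates, 258 x 118 mm outside, 24 mm high, walls and floor 5 mm; origin underneath its centre, long side along its x. It takes three plates laid crosswise, for instance at x = -75, 0 and +75 mm
- spice_jar: small closed jar, 36 mm diameter, 42 mm tall; not to be disturbed; origin at the centre of its underside
- cutter: steel ring cutter standing open end up, 38 mm diameter, 30 mm tall; not to be disturbed; origin at the centre of its underside
- flour_shaker: metal can, 60 mm diameter, 120 mm tall; not to be disturbed; origin at the centre of its underside
- label_roll: paper roll standing on its flat side, 80 mm diameter, 50 mm tall; not to be disturbed; origin at the centre of its underside
- scraper: bench scraper lying flat: wooden handle 12 x 130 x 24 mm along its y at its origin, blade 90 mm towards its +x; not to be disturbed; origin underneath
- mug: mug, 80 mm diameter, 90 mm tall; not to be disturbed; origin at the centre of its underside
Not all that is in view belongs to the job. Leave any brown look-alike of the part that bears plate_6_center alone. What is shaped like the part that bears plate_1_center but blue is not meant.

How it is judged (in metres and radians):
On the way, in this order (a step that is already met when the one before it is completed fails the run):
1. the lever is fully back at its rest stop (within 5 degrees) (value of joint hone_lever below 0.09 rad), for 0.2 s.
2. with the lever still at rest, every fine plate lies flat in the hone tray and every coarse one flat in the storage tray (x of fine_a in the frame of hone_bench between -0.105 and 0.105 m and y of fine_a in the frame of hone_bench between -0.04 and 0.04 m and z of fine_a in the frame of hone_bench between 0 and 0.037 m and angle between each of fine_a, coarse_a, coarse_b, fine_b, fine_c, coarse_c's own z axis and vertical below 0.12 rad and x of coarse_a in the frame of storage_tray between -0.115 and 0.115 m and y of coarse_a in the frame of storage_tray between -0.045 and 0.045 m and z of coarse_a in the frame of storage_tray between 0 and 0.027 m and x of coarse_b in the frame of storage_tray between -0.115 and 0.115 m and y of coarse_b in the frame of storage_tray between -0.045 and 0.045 m and z of coarse_b in the frame of storage_tray between 0 and 0.027 m and x of fine_b in the frame of hone_bench between -0.105 and 0.105 m and y of fine_b in the frame of hone_bench between -0.04 and 0.04 m and z of fine_b in the frame of hone_bench between 0 and 0.037 m and x of fine_c in the frame of hone_bench between -0.105 and 0.105 m and y of fine_c in the frame of hone_bench between -0.04 and 0.04 m and z of fine_c in the frame of hone_bench between 0 and 0.037 m and x of coarse_c in the frame of storage_tray between -0.115 and 0.115 m and y of coarse_c in the frame of storage_tray between -0.045 and 0.045 m and z of coarse_c in the frame of storage_tray between 0 and 0.027 m and value of joint hone_lever below 0.09 rad), for 0.3 s.
3. the lever stands at 40 degrees, within 6 (value of joint hone_lever between 0.593 and 0.803 rad), for 0.2 s.
At the end, for the whole second after the job is handed in: Every fine plate lies flat on the floor of the hone tray and every coarse plate flat on the floor of the storage tray (within 7 degrees, none stacked), and the lever rests at 40 degrees, within 6 (all of step 3 and x of fine_a in the frame of hone_bench between -0.105 and 0.105 m and y of fine_a in the frame of hone_bench between -0.04 and 0.04 m and z of fine_a in the frame of hone_bench between 0 and 0.037 m and angle between each of fine_a, coarse_a, coarse_b, fine_b, fine_c, coarse_c's own z axis and vertical below 0.12 rad and x of coarse_a in the frame of storage_tray between -0.115 and 0.115 m and y of coarse_a in the frame of storage_tray between -0.045 and 0.045 m and z of coarse_a in the frame of storage_tray between 0 and 0.027 m and x of coarse_b in the frame of storage_tray between -0.115 and 0.115 m and y of coarse_b in the frame of storage_tray between -0.045 and 0.045 m and z of coarse_b in the frame of storage_tray between 0 and 0.027 m and x of fine_b in the frame of hone_bench between -0.105 and 0.105 m and y of fine_b in the frame of hone_bench between -0.04 and 0.04 m and z of fine_b in the frame of hone_bench between 0 and 0.037 m and x of fine_c in the frame of hone_bench between -0.105 and 0.105 m and y of fine_c in the frame of hone_bench between -0.04 and 0.04 m and z of fine_c in the frame of hone_bench between 0 and 0.037 m and x of coarse_c in the frame of storage_tray between -0.115 and 0.115 m and y of coarse_c in the frame of storage_tray between -0.045 and 0.045 m and z of coarse_c in the frame of storage_tray between 0 and 0.027 m and velocity of joint hone_lever below 0.05 rad/s); the robot touches nothing.
It fails at once if a bystander is pushed more than 60 mm away or tipped over (distance of any of spice_jar, cutter, flour_shaker, label_roll, scraper, mug from where it was at the start of the episode above 0.06 m or angle between any of spice_jar, cutter, flour_shaker, label_roll, scraper, mug's own z axis and vertical above 0.6 rad).
Of plate_1, plate_2, plate_3, plate_4, plate_5, plate_6 only 4 to 6 are there at a start; the rules pass over those that are not, and their reading is None.
At some moment in a run one of plate_1, plate_2, plate_3, plate_4, plate_5, plate_6 may be knocked a few centimetres aside while the robot is not near it.
Once in a run the grip may slacken for a moment while it holds something.
It also fails if it takes over 208 s, if anything falls off the work surface, if the arm or the gripper's body presses on something with over 40 N, if the wrist force passes 120 N, or if a joint passes its speed limit or range.

## Working session

There is one attempt and no reset: what is moved stays moved. The work goes in short steps, Python scripts to look and compute and a tool call to move; the robot and the scene stay as the last step left them, time stands still between calls to the robot, and variables do not carry over. Pictures are saved under pics/ and viewed, about 12 in all and at most 16, crops included, and the job is handed in when it is done.

Besides the shell and the picture viewer there is one more tool, called after "Emit:" by a JSON object that holds its "api" and its "payload", one argument or row to a line. apply_moves: Moves the arm, as the interface text tells. Its arguments: {"type":"object","properties":{"increments":{"type":"array"}},"required":["increments"]}

```bash
ls; mkdir -p pics; cat > h.py <<'E'
import numpy as np, cv2
from scipy.spatial.transform import Rotation as R
from cell import readout, read_camera, env, nets
def cam(n):
    return read_camera(n)
def K(c):
    f=c["img"].shape[0]/2/np.tan(np.radians(c["vfov"]/2)); return np.array([[f,0,c["cx"]],[0,f,c["cy"]],[0,0,1.]])
def c2w(c,p):
    Rm=cv2.Rodrigues(np.array(c["rvec"],float))[0]; return Rm.T@(np.array(p,float)-np.array(c["tvec"],float).ravel())
def px2w(c,u,v,z):
    Rm=cv2.Rodrigues(np.array(c["rvec"],float))[0]; o=c2w(c,[0,0,0]); d=Rm.T@np.linalg.inv(K(c))@np.array([u,v,1.])
    return o+d*(z-o[2])/d[2]
def w2px(c,p):
    return cv2.projectPoints(np.array([p],float),np.array(c["rvec"],float),np.array(c["tvec"],float),K(c),None)[0].ravel()
def save(c,n,s=1.0):
    im=cv2.cvtColor(c["img"],cv2.COLOR_RGB2BGR); cv2.imwrite("pics/"+n,cv2.resize(im,None,fx=s,fy=s,interpolation=cv2.INTER_CUBIC))
E
python3 - <<'E'
from h import *
s=readout.state(); print({k:np.round(v,3) for k,v in s.items()}, env.grip_point_offset)
c=cam("top"); save(c,"top1.png",1.42)
print(c["vfov"],c["cx"],c["cy"],c["rvec"],c["tvec"], c2w(c,[0,0,0]))
for n in ["plate_1_center","hone_bench","lever_pivot","lever_grip","storage_tray","spice_jar","cutter","flour_shaker","label_roll","scraper","mug"]:
    for d in nets.mark_of(c,n)[:9]:
        w=c2w(c,d["point"]); print(n,round(d["confidence"],2),w.round(0),w2px(c,w).round(0))
c=cam("side"); save(c,"side1.png",1.42)
for n in ["plate_1_center","hone_bench","lever_grip","storage_tray"]:
    for d in nets.mark_of(c,n)[:9]:
        w=c2w(c,d["point"]); print("side",n,round(d["confidence"],2),w.round(0),w2px(c,w).round(0))
E
```

```text
pics
{'t': np.float64(0.0), 'joints': array([-1.306,  0.492,  1.559, -0.   ,  1.092, -0.106]), 'qvel': array([ 0.001,  0.001, -0.001,  0.001, -0.001, -0.   ]), 'tau': array([-2.0000e-03, -6.1264e+01, -2.5818e+01,  6.9000e-02,  4.8000e-02,
       -0.0000e+00]), 'eef_pos': array([ 226.425, -582.297,  214.077]), 'tcp_rot': array([-1.572,  0.   , -2.771]), 'ft_force': array([-0.189, -0.853, -0.855]), 'moment': array([-0.029,  0.01 , -0.02 ]), 'opening': np.float64(0.999)} 18.8
46.292437179345704 276.05055015345386 212.2325148676589 [ 2.11150767 -2.14773192  0.17594765] [  39.11665209  566.79113515 1370.54929015] [ 326.41280865   23.40207752 1447.09871163]
plate_1_center 0.91 [557. -95.  15.] [318. 217.]
plate_1_center 0.72 [ 620. -226.   15.] [362. 195.]
hone_bench 0.75 [429. 293.  -1.] [187. 263.]
lever_pivot 0.55 [410. 392.  65.] [148. 269.]
lever_grip 0.71 [446.  75.  15.] [261. 255.]
lever_grip 0.56 [437. 242.  89.] [200. 258.]
storage_tray 0.92 [ 415. -322.   -4.] [397. 264.]
spice_jar 0.49 [516. -11.  -7.] [290. 232.]
cutter 0.43 [620.  14.  -2.] [281. 198.]
flour_shaker 0.79 [773.  80.  -5.] [259. 149.]
flour_shaker 0.48 [671. -72.   9.] [309. 180.]
label_roll 0.95 [757. -40.  -2.] [298. 154.]
scraper 0.57 [ 738. -202.   -3.] [351. 159.]
mug 0.88 [642. 371.   0.] [162. 193.]
side plate_1_center 0.8 [ 565. -101.   14.] [304. 267.]
side plate_1_center 0.6 [ 625. -225.   16.] [362. 304.]
side hone_bench 0.88 [433. 293.   2.] [198. 183.]
side lever_grip 0.87 [436. 237.  95.] [199. 163.]
side lever_grip 0.74 [780.  83.   4.] [350. 198.]
side storage_tray 0.68 [573.  79.  10.] [275. 215.]
side storage_tray 0.63 [ 419. -326.   -1.] [277. 403.]
```

View pics/top1.png

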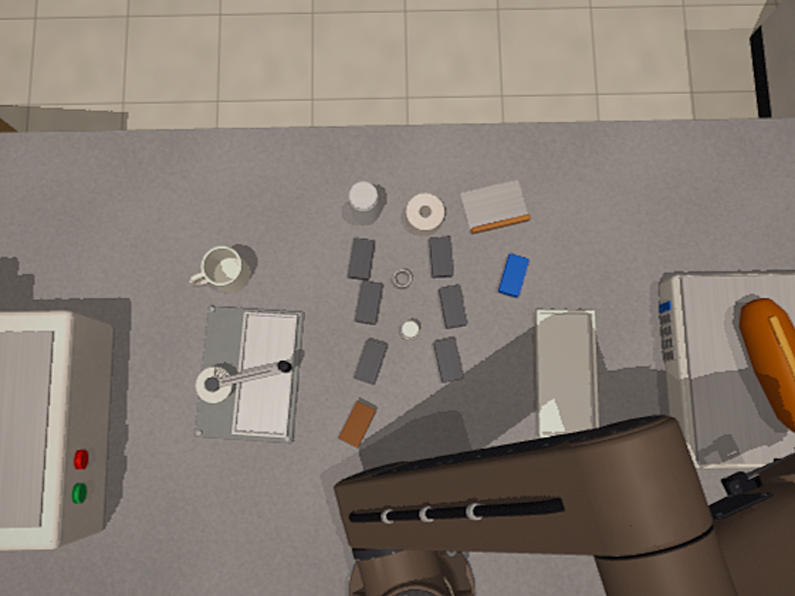

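View pics/side1.png

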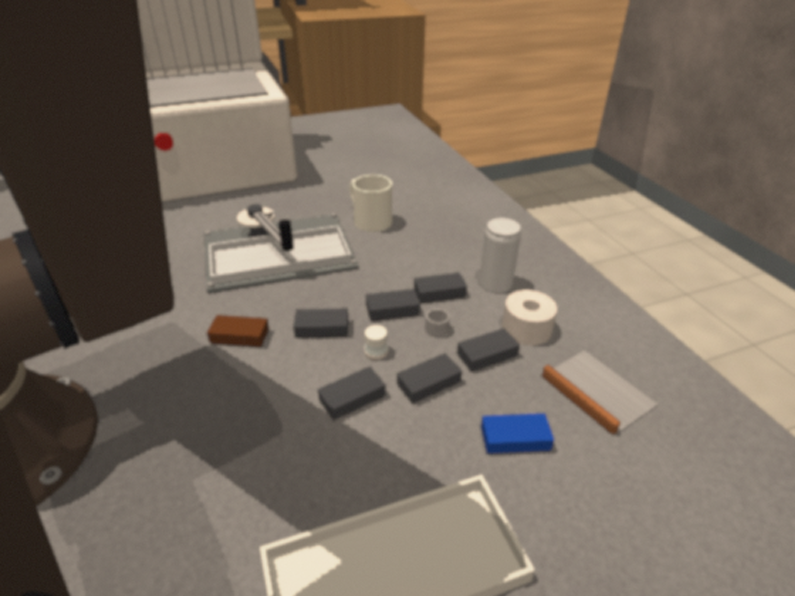

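The top view shows six dark plates in two columns around x 360–370 and 440–453 (scaled pixels), with the blue and brown decoys at (514,275) and (357,422). The lever lies over the tray, grip at (285,366) and pivot at (213,384). The storage tray is at (566,373). Next I'll measure the plates and trays more finely.

```bash
cat >> h.py <<'E'
def plates(c,z=26,verbose=True):
    im=c["img"].astype(int); mx=im.max(2); mn=im.min(2)
    m=((mx<95)&(mx-mn<18)).astype(np.uint8)
    n,l,st,ce=cv2.connectedComponentsWithStats(m); out=[]
    for i in range(1,n):
        if not 250<st[i,4]<1200: continue
        cs=cv2.findContours((l==i).astype(np.uint8),cv2.RETR_EXTERNAL,cv2.CHAIN_APPROX_NONE)[0][0][:,0].astype(float)
        w=np.array([px2w(c,u,v,z)[:2] for u,v in cs],np.float32)
        (x,y),(a,b),t=cv2.minAreaRect(w)
        if a<b: a,b,t=b,a,t+90
        t=(t+90)%180-90
        if 350<x<900 and abs(y)<480 and a<125: out.append((x,y,t,a,b)); 
        if verbose and out and out[-1][0]==x: print("plate c=(%.0f,%.0f) ang=%.0f size %.0fx%.0f px %s"%(x,y,t,a,b,ce[i].round(0)))
    return out
def rect(c,x0,x1,y0,y1,z,s=3):
    # world rect -> image, up=+x, left=+y
    W=np.array([[x1,y1],[x1,y0],[x0,y0],[x0,y1]],float)
    src=np.float32([w2px(c,[a,b,z]) for a,b in W]); w,h=int((y1-y0)*s),int((x1-x0)*s)
    H=cv2.getPerspectiveTransform(src,np.float32([[0,0],[w,0],[w,h],[0,h]]))
    return cv2.warpPerspective(cv2.cvtColor(c["img"],cv2.COLOR_RGB2BGR),H,(w,h),flags=cv2.INTER_CUBIC)
E
python3 - <<'E'
from h import *
c=cam("top"); plates(c)
print(c["img"][182,254],c["img"][215,319],c["img"][150,300])
a=rect(c,280,600,180,440,29,1.8); b=rect(c,260,560,-420,-240,24,1.9)
h=max(a.shape[0],b.shape[0]); 
f=lambda i:cv2.copyMakeBorder(i,0,h-i.shape[0],0,0,0)
cv2.imwrite("pics/rect1.png",np.hstack([f(a),f(b)])); print(a.shape,b.shape)
E
```

```text
plate c=(664,-73) ang=3 size 88x45 px [310. 181.]
plate c=(560,-94) ang=9 size 88x46 px [318. 215.]
plate c=(450,-82) ang=12 size 90x46 px [316. 252.]
plate c=(451,75) ang=-19 size 89x45 px [261. 253.]
[90 88 89] [93 90 92] [127 120 116]
(576, 468, 3) (570, 342, 3)
```

View pics/rect1.png

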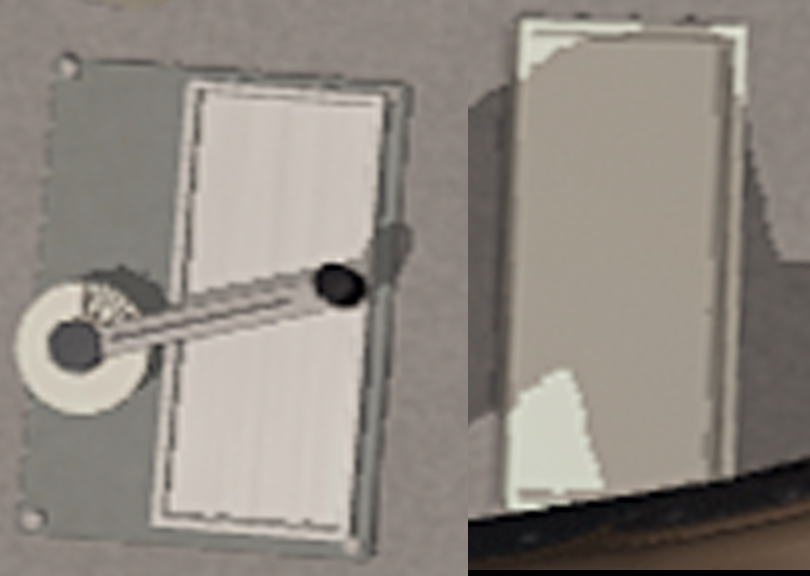

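The hone tray centre is at about (429,292) with yaw −4.6°, which puts the pivot at (407,389). The lever is near 74°, with its grip at (436,242). The storage tray is at (419,−324) with yaw −2°. The image, the nets and the given sizes agree, so I'm moving to the lever.

Emit:
{"api": "apply_moves", "payload": {
  "increments": [
    [[-5.1,0,-3.1],[0,0,0],5],
    [[-5.1,0,-3.1],[0,0,0],5],
    [[-5.1,0,-3.1],[0,0,0],5],
    [[-5.1,0,-3.1],[0,0,0],5],
    [[-5.1,0,-3.1],[0,0,0],5]
  ]
}}

```text
t: 1.52
eef_pos: [411.0, -342.4, 214.2]
tcp_rot: [-1.569, 0.0, -2.778]
ft_force: [1.1, -1.3, 0.2]
opening: 0.551
```

Emit:
{"api": "apply_moves", "payload": {
  "increments": [
    [[-5.1,0,-3.1],[0,0,0],5],
    [[-5.1,0,-3.1],[0,0,0],5],
    [[-5.1,0,-3.1],[0,0,0],5],
    [[-1,0,-5.5],[0,0,0],5],
    [[-1,0,-5.5],[0,0,0],5]
  ]
}}

```text
t: 2.15
eef_pos: [505.4, -82.7, 213.9]
tcp_rot: [-1.567, 0.002, -2.777]
ft_force: [0.3, 0.6, 0.8]
opening: 0.524
```

Emit:
{"api": "apply_moves", "payload": {
  "increments": [
    [[-0.9,0,-5.8],[0,0,0],5],
    [[-0.9,0,-5.8],[0,0,0],5],
    [[-0.9,0,-5.8],[0,0,0],5],
    [[-0.9,0,-5.8],[0,0,0],5],
    [[-0.9,0,-5.8],[0,0,0],5]
  ]
}}

```text
t: 2.78
eef_pos: [441.7, 213.2, 213.9]
tcp_rot: [-1.566, 0.005, -2.778]
ft_force: [0.4, 0.4, 0.7]
opening: 0.528
```

Emit:
{"api": "apply_moves", "payload": {
  "increments": [
    [[-0.5,0,-3.5],[0,0,0],5],
    [[0,0,0],[0,0,0],5],
    [[0,3,0],[0,0,0],5],
    [[0,3,0],[0,0,0],5],
    [[0,0,0],[0,0,0],5]
  ]
}}

```text
t: 3.4
eef_pos: [433.6, 250.5, 153.4]
tcp_rot: [-1.566, 0.008, -2.773]
ft_force: [0.3, 0.5, 0.1]
opening: 0.524
```

```bash
cat >> h.py <<'E'
def to(x,y,z=None,yaw=None):
    s=readout.state(); p=s["eef_pos"]; w=s["tcp_rot"][2]; c_,s_=np.cos(w),np.sin(w)
    dX,dY=x-p[0],y-p[1]; d=0 if z is None else z-p[2]
    t=0 if yaw is None else (np.degrees(w)-yaw+90)%180-90
    print("to(%.0f,%.0f): dx %.2f dy %.2f dz %.2f cm  turn_y %.1f deg | pos %s yaw %.1f F %s t %.1f op %.1fmm q1 %.2f q6 %.2f"%(x,y,(c_*dX+s_*dY)/10,-d/10,(-s_*dX+c_*dY)/10,t,p.round(0),np.degrees(w),np.round(s["ft_force"],1),s["t"],s["opening"]*95.1,s["joints"][0],s["joints"][5]))
def wrist():
    s=readout.state(); c=read_camera("wrist"); T=np.eye(4); T[:3,:3]=R.from_euler("xyz",s["tcp_rot"]).as_matrix(); T[:3,3]=s["eef_pos"]
    c["T"]=T@np.array(c["mount"]); return c
def wlook(c,n,f=None):
    for d in (f or nets.mark_of)(c,n)[:8]: print(n,round(d["confidence"],2),(c["T"]@np.r_[d["point"],1])[:3].round(0))
E
python3 - <<'E'
from h import *
c=wrist(); wlook(c,"lever_grip"); to(436,242,75)
t=cam("top")
for d in nets.mark_of(t,"lever_grip")[:3]: print(d["confidence"],c2w(t,d["point"]).round(0))
save(c,"w1.png")
E
```

```text
to(436,242): dx 0.19 dy 8.03 dz 0.90 cm  turn_y 0.0 deg | pos [435. 251. 155.] yaw -158.9 F [0.5 0.2 0.9] t 3.5 op 50.1mm q1 0.39 q6 1.60
```

View pics/w1.png

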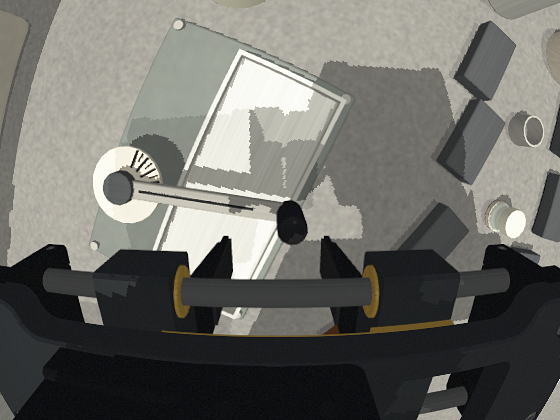

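The wrist view shows the grip top at about (292,210), left of the right finger, and the disc at (118,185). I'll convert that pixel to a position.

```bash
cat >> h.py <<'E'
def wpx(c,u,v,z):
    f=K(c)[0,0]; d=np.array([u-c["cx"],v-c["cy"]]); r=np.hypot(*d); th=r/f
    ray=np.r_[np.sin(th)*d/max(r,1e-9),np.cos(th)]; ray=c["T"][:3,:3]@ray; o=c["T"][:3,3]
    return o+ray*(z-o[2])/ray[2]
E
python3 - <<'E'
from h import *
c=wrist()
print(wpx(c,292,211,112), wpx(c,292,237,67), wpx(c,118,187,70))
E
```

```text
[452.42536503 246.58450915 112.        ] [422.01836586 231.80838687  67.        ] [409.55790505 388.63142459  70.        ]
```

```bash
python3 - <<'E'
from h import *
c=wrist(); print(c["T"].round(2))
def pr(p):
    q=np.linalg.inv(c["T"])@np.r_[p,1]; q=q[:3]; r=np.hypot(q[0],q[1]); th=np.arctan2(r,q[2]); f=K(c)[0,0]; return [c["cx"]+f*th*q[0]/r,c["cy"]+f*th*q[1]/r]
for a in [(436,242),(440,242),(436,236),(440,248)]:
  print(a,[np.round(pr([*a,z])) for z in (67,112)])
t=cam("top"); save(t,"t2.png"); print(w2px(t,[436,242,112]))
cv2.imwrite("pics/t2c.png",cv2.resize(cv2.cvtColor(t["img"][200:320,120:260],cv2.COLOR_RGB2BGR),None,fx=4,fy=4))
E
```

```text
[[ 3.6000e-01 -9.1000e-01 -2.2000e-01  4.9747e+02]
 [-9.3000e-01 -3.5000e-01 -9.0000e-02  2.7706e+02]
 [ 0.0000e+00  2.4000e-01 -9.7000e-01  3.2747e+02]
 [ 0.0000e+00  0.0000e+00  0.0000e+00  1.0000e+00]]
(436, 242) [array([287., 218.]), array([289., 235.])]
(440, 242) [array([289., 214.]), array([292., 230.])]
(436, 236) [array([294., 220.]), array([297., 238.])]
(440, 248) [array([282., 211.]), array([284., 227.])]
[198.49822176 257.25647775]
```

Emit:
{"api": "apply_moves", "payload": {
  "increments": [
    [[0.1,0,1.0],[0,0,0],5],
    [[0,2.5,0],[0,0,0],5],
    [[0,2.5,0],[0,0,0],5],
    [[0,2.5,0],[0,0,0],5],
    [[0,0.3,0],[0,0,0],5]
  ]
}}

```text
t: 4.38
eef_pos: [440.0, 240.0, 77.8]
tcp_rot: [-1.566, 0.017, -2.772]
ft_force: [-0.2, 0.2, -0.0]
opening: 0.529
```

Emit:
{"api": "apply_moves", "payload": {
  "increments": [
    [[0,0,0],[0,0,0],1.8],
    [[0,0,0],[0,0,0],1.8],
    [[0,0,0],[0,0,0],1.8],
    [[0,0,0],[0,0,0],1.8],
    [[0,0,0],[0,0,0],1.8]
  ]
}}

```text
t: 5.0
eef_pos: [440.7, 241.0, 80.0]
tcp_rot: [-1.568, 0.021, -2.773]
ft_force: [2.8, -3.7, -7.4]
opening: 0.222
```

Emit:
{"api": "apply_moves", "payload": {
  "increments": [
    [[-1.9,0,0.2],[0,0,0],1.8],
    [[-2.1,0,-0.1],[0,0,0],1.8],
    [[-2.1,0,-0.4],[0,0,0],1.8],
    [[-2.0,0,-0.7],[0,0,0],1.8],
    [[-1.9,0,-0.9],[0,0,0],1.8]
  ]
}}

```text
t: 5.62
eef_pos: [527.2, 289.9, 80.0]
tcp_rot: [-1.561, 0.011, -2.768]
ft_force: [0.5, -6.3, -3.9]
opening: 0.225
```

```bash
python3 -c "
from h import *
to(526,313);to(547,333);to(553,353);to(557,368);to(557,379)"
```

```text
to(526,313): dx -0.73 dy 0.00 dz -2.20 cm  turn_y 0.0 deg | pos [527. 290.  80.] yaw -158.6 F [ 0.5 -6.3 -3.9] t 5.6 op 21.4mm q1 0.40 q6 1.61
to(547,333): dx -3.42 dy 0.00 dz -3.29 cm  turn_y 0.0 deg | pos [527. 290.  80.] yaw -158.6 F [ 0.5 -6.3 -3.9] t 5.6 op 21.4mm q1 0.40 q6 1.61
to(553,353): dx -4.70 dy 0.00 dz -4.94 cm  turn_y 0.0 deg | pos [527. 290.  80.] yaw -158.6 F [ 0.5 -6.3 -3.9] t 5.6 op 21.4mm q1 0.40 q6 1.61
to(557,368): dx -5.62 dy 0.00 dz -6.19 cm  turn_y 0.0 deg | pos [527. 290.  80.] yaw -158.6 F [ 0.5 -6.3 -3.9] t 5.6 op 21.4mm q1 0.40 q6 1.61
to(557,379): dx -6.02 dy 0.00 dz -7.21 cm  turn_y 0.0 deg | pos [527. 290.  80.] yaw -158.6 F [ 0.5 -6.3 -3.9] t 5.6 op 21.4mm q1 0.40 q6 1.61
```

Emit:
{"api": "apply_moves", "payload": {
  "increments": [
    [[-1.9,0,-1.5],[0,0,0],1.8],
    [[-1.8,0,-1.6],[0,0,0],1.8],
    [[-1.5,0,-1.9],[0,0,0],1.8],
    [[-0.9,0,-1.5],[0,0,0],1.8],
    [[-0.3,0,-0.6],[0,0,0],1.8]
  ]
}}

```text
t: 6.25
eef_pos: [571.0, 376.7, 80.0]
tcp_rot: [-1.551, 0.022, -2.767]
ft_force: [1.6, -1.1, -2.1]
opening: 0.19
```

Emit:
{"api": "apply_moves", "payload": {
  "increments": [
    [[0.4,0,-0.3],[0,0,0],1.8],
    [[0.2,0,-0.5],[0,0,0],1.8],
    [[0.1,0,-0.5],[0,0,0],1.8],
    [[0,0,0],[0,0,0],1.8],
    [[0,0,0],[0,0,0],1.8]
  ]
}}

```text
t: 6.88
eef_pos: [571.8, 379.1, 80.3]
tcp_rot: [-1.539, 0.04, -2.766]
ft_force: [1.5, 1.5, -3.6]
opening: 0.189
```

```bash
python3 -c "
from h import *
to(557,378); c=wrist(); save(c,'w2.png'); wlook(c,'lever_grip')"
```

```text
to(557,378): dx 1.42 dy 0.00 dz -0.44 cm  turn_y 0.0 deg | pos [572. 379.  80.] yaw -158.5 F [ 1.5  1.5 -3.6] t 6.9 op 18.0mm q1 0.50 q6 1.73
lever_grip 0.86 [556. 371.  90.]
```

View pics/w2.png

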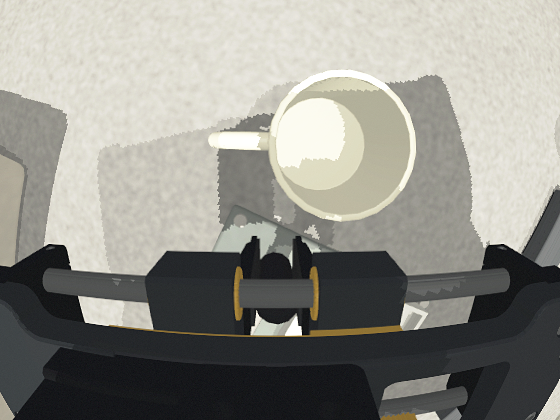

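Emit:
{"api": "apply_moves", "payload": {
  "increments": [
    [[0,0,0],[0,0,0],4.5],
    [[0,0,0],[0,0,0],4.5],
    [[0,0,0],[0,0,0],4.5],
    [[0,0,0],[0,0,0],4.5],
    [[0,0,0],[0,0,0],4.5]
  ]
}}

```text
t: 7.6
eef_pos: [571.1, 380.4, 81.0]
tcp_rot: [-1.54, 0.041, -2.764]
ft_force: [0.0, 0.8, -0.3]
opening: 0.473
```

```bash
cat >> h.py <<'E'
def tilt(yaw=None):
    s=readout.state(); A=R.from_euler("xyz",s["tcp_rot"]); y=s["tcp_rot"][2] if yaw is None else np.radians(yaw)
    B=R.from_euler("xyz",[-np.pi/2,0,y]); v=np.degrees((A.inv()*B).as_rotvec()); print("untilt rotvec deg",v.round(1)); return v
E
python3 -c "
from h import *
to(557,378); tilt(); c=cam('top'); 
for d in nets.mark_of(c,'lever_grip')[:3]: print(d['confidence'],c2w(c,d['point']).round(0))
c=wrist(); wlook(c,'lever_grip'); wlook(c,'lever_pivot')"
```

```text
to(557,378): dx 1.40 dy 0.00 dz -0.30 cm  turn_y 0.0 deg | pos [571. 380.  81.] yaw -158.4 F [ 0.   0.8 -0.3] t 7.6 op 45.0mm q1 0.51 q6 1.73
untilt rotvec deg [-1.8 -0.  -2.3]
0.45 [558. -97.  11.]
lever_grip 0.55 [557. 375.  90.]
```

Emit:
{"api": "apply_moves", "payload": {
  "increments": [
    [[1.4,0,0],[-1.8,0,-2.3],4.5],
    [[0,0,-0.5],[0,0,0],4.5],
    [[-0.2,0,-0.5],[0,0,0],4.5],
    [[-0.2,0,-0.5],[0,0,0],4.5],
    [[-0.2,0,-0.4],[0,0,0],4.5]
  ]
}}

```text
t: 8.48
eef_pos: [556.5, 387.4, 79.9]
tcp_rot: [-1.557, -0.01, -2.763]
ft_force: [-3.4, -36.3, 12.5]
opening: 0.473
```

Emit:
{"api": "apply_moves", "payload": {
  "increments": [
    [[-0.2,0,-0.3],[0,0,0],4.5],
    [[-0.1,0,-0.3],[0,0,0],4.5],
    [[-0.1,0,-0.3],[0,0,0],4.5],
    [[0,0,-0.3],[0,0,0],4.5],
    [[0,0,0],[0,0,0],4.5]
  ]
}}

```text
t: 9.1
eef_pos: [556.6, 385.7, 79.4]
tcp_rot: [-1.533, -0.027, -2.764]
ft_force: [0.1, 0.3, 0.7]
opening: 0.474
```

Emit:
{"api": "apply_moves", "payload": {
  "increments": [
    [[0.3,0,0.7],[0,0,0],4.5],
    [[0,-3,0],[0,0,0],6],
    [[0,-4,0],[0,0,0],6],
    [[0,-4,0],[0,0,0],6],
    [[0,-1,0],[0,0,0],6]
  ]
}}

```text
t: 9.72
eef_pos: [557.4, 384.2, 201.6]
tcp_rot: [-1.532, -0.027, -2.763]
ft_force: [0.5, 0.5, -0.2]
opening: 0.631
```

```bash
cat >> h.py <<'E'
def plates(c,z=26):
    im=c["img"].astype(int); mx=im.max(2); mn=im.min(2)
    m0=((mx<98)&(mx>45)&(mx-mn<18)).astype(np.uint8)
    m=cv2.erode(m0,np.ones((3,3),np.uint8)); n,l,st,ce=cv2.connectedComponentsWithStats(m,connectivity=4); out=[]
    for i in range(1,n):
        if not 250<st[i,4]<900: continue
        cs=cv2.findContours(cv2.dilate((l==i).astype(np.uint8),np.ones((3,3),np.uint8)),cv2.RETR_EXTERNAL,cv2.CHAIN_APPROX_NONE)[0][0][:,0].astype(float)
        w=np.array([px2w(c,u,v,z)[:2] for u,v in cs],np.float32)
        (x,y),(a,b),t=cv2.minAreaRect(w)
        if a<b: a,b,t=b,a,t+90
        t=(t+90)%180-90
        if 330<x<900 and abs(y)<480 and a<125 and b>25: out.append((x,y,t)); print("plate (%.0f,%.0f) ang %.0f %.0fx%.0f"%(x,y,t,a,b))
    return out
E
python3 -c "
from h import *
to(660,75); tilt(); c=cam('top'); plates(c); save(c,'t3.png',1.42)
for d in nets.mark_of(c,'lever_grip')[:3]: print(d['confidence'],c2w(c,d['point']).round(0))"
```

```text
to(660,75): dx 1.89 dy 0.00 dz 32.52 cm  turn_y 0.0 deg | pos [557. 384. 202.] yaw -158.3 F [ 0.5  0.5 -0.2] t 9.7 op 60.0mm q1 0.52 q6 1.73
untilt rotvec deg [-2.2  0.   1.5]
plate (664,-73) ang 2 86x45
plate (662,93) ang -10 91x45
plate (571,78) ang -11 88x45
plate (450,77) ang -19 90x51
0.66 [559. 377.  86.]
0.62 [760. -44.  -1.]
```

View pics/t3.png

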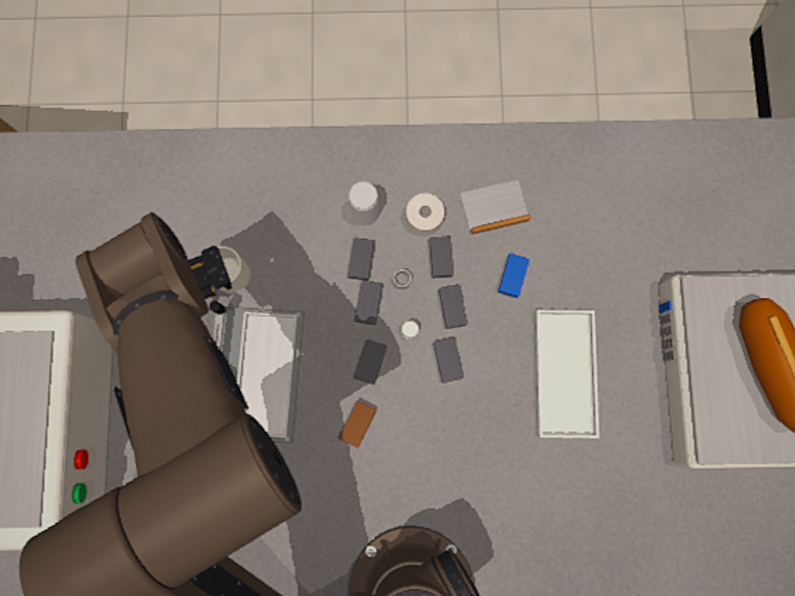

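The lever is back at its stop: the push met 36 N there, and the net puts the grip at (559,377) against 556,377 predicted for rest. I'll add a row planner and go to the first plate.

```bash
cat >> h.py <<'E'
def plan(*legs):
    """legs (x,y,z,yaw,op); prints rounded rows from the measured pose; 5 cm and 10 deg per row at most"""
    import json
    s=readout.state(); p=s["eef_pos"].astype(float).copy(); A=R.from_euler("xyz",s["tcp_rot"]); rows=[]
    for x,y,z,yaw,op,*n in legs:
        g=np.array([x,y,z],float); B=R.from_euler("xyz",[-np.pi/2,0,np.radians(yaw)])
        full=(A.inv()*B).as_rotvec(degrees=True)
        N=n[0] if n else int(max(1,np.ceil(np.linalg.norm(g-p)/50),np.ceil(np.linalg.norm(full)/10.)))
        for k in range(N):
            d=A.inv().apply((g-p)/(N-k))/10; r=(A.inv()*B).as_rotvec(degrees=True)/(N-k)
            d=d.round(1)+0; r=r.round(1)+0; rows.append([d.tolist(),r.tolist(),op]); p=p+A.apply(d*10); A=A*R.from_rotvec(r,degrees=True)
    while len(rows)%5: rows.append([[0,0,0],[0,0,0],rows[-1][2]])
    for i in range(0,len(rows),5): print(json.dumps(rows[i:i+5]))
E
python3 -c "
from h import *
plan((450,77,120,-199,7))"
```

```text
[[[3.0, 1.4, 3.5], [-0.4, 5.8, 0.1], 7], [[2.6, 1.3, 3.7], [-0.4, 5.8, 0.1], 7], [[2.3, 1.3, 4.0], [-0.4, 5.8, 0.1], 7], [[1.8, 1.3, 4.2], [-0.4, 5.8, 0.1], 7], [[1.4, 1.2, 4.4], [-0.4, 5.8, 0.1], 7]]
[[[1.0, 1.2, 4.6], [-0.4, 5.9, 0.2], 7], [[0.4, 1.2, 4.6], [-0.4, 5.8, 0.1], 7], [[0, 0, 0], [0, 0, 0], 7], [[0, 0, 0], [0, 0, 0], 7], [[0, 0, 0], [0, 0, 0], 7]]
```

Emit:
{"api": "apply_moves", "payload": {
  "increments": [
    [[3.0,0.5,3.5],[-0.4,5.8,0.1],7],
    [[2.6,1.3,3.7],[-0.4,5.8,0.1],7],
    [[2.3,1.3,4.0],[-0.4,5.8,0.1],7],
    [[1.8,1.3,4.2],[-0.4,5.8,0.1],7],
    [[1.4,1.5,4.4],[-0.4,5.8,0.1],7]
  ]
}}

```text
t: 10.45
eef_pos: [474.4, 161.3, 139.6]
tcp_rot: [-1.555, -0.014, 3.003]
ft_force: [0.9, -0.6, -0.8]
opening: 0.735
```

Emit:
{"api": "apply_moves", "payload": {
  "increments": [
    [[1.0,1.5,4.6],[-0.4,5.9,0.2],7],
    [[0.4,1.5,4.6],[-0.4,5.8,0.1],7],
    [[0,0,0],[0,0,0],7],
    [[0,0,0],[0,0,0],7],
    [[0,0,0],[0,0,0],7]
  ]
}}

```text
t: 11.08
eef_pos: [437.3, 69.2, 105.2]
tcp_rot: [-1.564, -0.016, 2.789]
ft_force: [-0.6, 0.3, 0.6]
opening: 0.737
```

```bash
python3 -c "
from h import *
c=wrist(); wlook(c,'plate_1_center'); save(c,'w3.png'); plan((450,77,30,-199,7),(450,77,5,-199,7)); tilt(-199);to(450,77,yaw=-199)"
```

```text
[[[-0.5, 3.8, -0.6], [-0.2, -0.6, 0.4], 7], [[-0.5, 3.7, -0.6], [-0.2, -0.6, 0.5], 7], [[0.0, 2.5, 0.0], [0.0, 0.0, 0.0], 7], [[0, 0, 0], [0, 0, 0], 7], [[0, 0, 0], [0, 0, 0], 7]]
untilt rotvec deg [-0.4 -1.2  0.9]
to(450,77): dx -0.92 dy 0.00 dz -1.16 cm  turn_y -1.2 deg | pos [437.  69. 105.] yaw 159.8 F [-0.6  0.5  0.3] t 11.2 op 70.2mm q1 0.01 q6 1.93
```

View pics/w3.png

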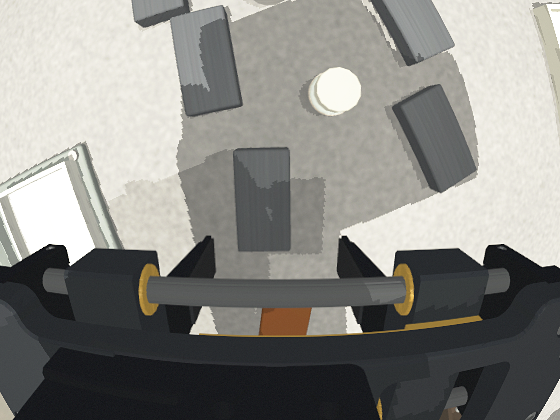

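The plate is aligned with the view, top face spanning about (234–291, 149–250). The jar is at (335,92) and the brown decoy is below at (285,320).

```bash
python3 -c "
from h import *
c=wrist(); a=[wpx(c,u,v,26)[:2].round(0) for u,v in [(235,149),(290,148),(291,250),(237,251)]]; print(a,np.mean(a,0))
x,y=np.mean(a,0); plan((x,y,45,-199,7),(x,y,6,-199,7))"
```

```text
[array([498.,  80.]), array([484.,  40.]), array([405.,  68.]), array([420., 110.])] [451.75  74.5 ]
[[[-0.6, 3.0, -0.5], [-0.2, -0.6, 0.4], 7], [[-0.6, 3.0, -0.5], [-0.2, -0.6, 0.5], 7], [[0.0, 3.9, 0.0], [0.0, 0.0, 0.0], 7], [[0, 0, 0], [0, 0, 0], 7], [[0, 0, 0], [0, 0, 0], 7]]
```

Emit:
{"api": "apply_moves", "payload": {
  "increments": [
    [[-0.6,3.0,-0.5],[-0.2,-0.6,0.4],7],
    [[-0.6,3.0,-0.5],[-0.2,-0.6,0.5],7],
    [[0,2,0],[0,0,0],7],
    [[0,1.9,0],[0,0,0],7],
    [[0,0,0],[0,0,0],7]
  ]
}}

```text
t: 11.85
eef_pos: [453.8, 77.3, 4.4]
tcp_rot: [-1.573, 0.005, 2.817]
ft_force: [0.2, -0.5, 0.3]
opening: 0.735
```

Emit:
{"api": "apply_moves", "payload": {
  "increments": [
    [[0,0,-0.5],[0,0,0],7],
    [[0,0,-0.5],[0,0,0],7],
    [[0,0,-0.5],[0,0,0],7],
    [[0,0,-0.4],[0,0,0],7],
    [[0,0,-0.4],[0,0,0],7]
  ]
}}

```text
t: 12.48
eef_pos: [461.9, 100.6, 6.5]
tcp_rot: [-1.573, 0.007, 2.818]
ft_force: [-1.1, -3.0, -2.2]
opening: 0.74
```

Emit:
{"api": "apply_moves", "payload": {
  "increments": [
    [[0,0,-0.3],[0,0,0],7],
    [[0,0,-0.3],[0,0,0],7],
    [[0,0,-0.3],[0,0,0],7],
    [[0,0,-0.3],[0,0,0],7],
    [[0,0,-0.3],[0,0,0],7]
  ]
}}

```text
t: 13.1
eef_pos: [466.6, 115.8, 6.3]
tcp_rot: [-1.573, 0.006, 2.818]
ft_force: [-1.0, -4.0, -3.4]
opening: 0.735
```

Emit:
{"api": "apply_moves", "payload": {
  "increments": [
    [[0,0.1,0.8],[0,0,0],7],
    [[0,0.1,0.8],[0,0,0],7],
    [[0,0,0.8],[0,0,0],7],
    [[0,0,0.4],[0,0,0],7],
    [[0,0,0.4],[0,0,0],7]
  ]
}}

```text
t: 13.72
eef_pos: [457.4, 84.1, 4.7]
tcp_rot: [-1.575, 0.01, 2.817]
ft_force: [1.1, 4.0, -1.3]
opening: 0.737
```

Emit:
{"api": "apply_moves", "payload": {
  "increments": [
    [[0,0,0.3],[0,0,0],7],
    [[0,0,0.3],[0,0,0],7],
    [[0,0,0.3],[0,0,0],7],
    [[0,0,0.3],[0,0,0],7],
    [[0,0,0.3],[0,0,0],7]
  ]
}}

```text
t: 14.35
eef_pos: [452.8, 69.2, 4.7]
tcp_rot: [-1.576, 0.011, 2.817]
ft_force: [2.5, 4.1, -1.0]
opening: 0.735
```

Emit:
{"api": "apply_moves", "payload": {
  "increments": [
    [[0,0.1,0.3],[0,0,0],7],
    [[0,0.1,0.3],[0,0,0],7],
    [[0,0.1,0.3],[0,0,0],7],
    [[0,0,0.3],[0,0,0],7],
    [[0,0,0.3],[0,0,0],7]
  ]
}}

```text
t: 14.98
eef_pos: [450.9, 57.0, 4.5]
tcp_rot: [-1.581, 0.02, 2.817]
ft_force: [1.0, 5.5, -1.4]
opening: 0.735
```

Emit:
{"api": "apply_moves", "payload": {
  "increments": [
    [[0,0,0],[0,0,0],3.5],
    [[0,0,0],[0,0,0],3.5],
    [[0,0,0],[0,0,0],3.5],
    [[0,0,0],[0,0,0],3.5],
    [[0,0,0],[0,0,0],3.5]
  ]
}}

```text
t: 15.6
eef_pos: [450.9, 56.9, 4.6]
tcp_rot: [-1.581, 0.02, 2.817]
ft_force: [1.3, 3.4, 0.6]
opening: 0.462
```

Emit:
{"api": "apply_moves", "payload": {
  "increments": [
    [[0,-3,0],[0,0,0],3.5],
    [[0,-3,0],[0,0,0],3.5],
    [[0,-3,0],[0,0,0],3.5],
    [[0,0,0],[0,0,0],3.5],
    [[0,0,0],[0,0,0],3.5]
  ]
}}

```text
t: 16.23
eef_pos: [445.4, 55.6, 93.5]
tcp_rot: [-1.577, 0.01, 2.817]
ft_force: [-0.1, 0.9, -6.4]
opening: 0.461
```

```bash
python3 -c "
from h import *
to(494,-327); plan((470,-200,100,-130,3.5),(494,-327,100,-92,3.5))"
```

```text
to(494,-327): dx -16.81 dy 0.00 dz 34.71 cm  turn_y 0.0 deg | pos [445.  56.  94.] yaw 161.4 F [-0.1  0.9 -6.4] t 16.2 op 43.9mm q1 -0.02 q6 1.87
[[[-1.5, -0.1, 3.3], [0.0, -9.8, -0.1], 3.5], [[-0.9, -0.1, 3.6], [0.0, -9.8, -0.1], 3.5], [[-0.3, -0.1, 3.7], [0.0, -9.8, -0.1], 3.5], [[0.3, -0.1, 3.6], [0.0, -9.8, -0.1], 3.5], [[1.0, -0.1, 3.5], [0.0, -9.8, -0.1], 3.5]]
[[[1.5, -0.1, 3.3], [0.0, -9.8, -0.1], 3.5], [[2.2, -0.1, 3.1], [0.0, -9.8, -0.1], 3.5], [[2.0, 0.0, 2.5], [0.0, -9.5, 0.0], 3.5], [[2.4, 0.0, 2.1], [0.0, -9.5, 0.0], 3.5], [[2.8, 0.0, 1.7], [0.0, -9.5, 0.0], 3.5]]
[[[3.0, 0.0, 1.2], [0.0, -9.5, 0.0], 3.5], [[0, 0, 0], [0, 0, 0], 3.5], [[0, 0, 0], [0, 0, 0], 3.5], [[0, 0, 0], [0, 0, 0], 3.5], [[0, 0, 0], [0, 0, 0], 3.5]]
```

Emit:
{"api": "apply_moves", "payload": {
  "increments": [
    [[-1.5,-0.1,3.3],[0,-9.8,-0.1],3.5],
    [[-0.9,-0.1,3.6],[0,-9.8,-0.1],3.5],
    [[-0.3,-0.1,3.7],[0,-9.8,-0.1],3.5],
    [[0.3,-0.1,3.6],[0,-9.8,-0.1],3.5],
    [[1.0,-0.1,3.5],[0,-9.8,-0.1],3.5]
  ]
}}

```text
t: 16.85
eef_pos: [461.6, -129.3, 90.2]
tcp_rot: [-1.58, -0.006, -2.581]
ft_force: [1.3, -0.1, -6.3]
opening: 0.458
```

Emit:
{"api": "apply_moves", "payload": {
  "increments": [
    [[1.5,-0.1,3.3],[0,-9.8,-0.1],3.5],
    [[2.2,-0.1,3.1],[0,-9.8,-0.1],3.5],
    [[2.0,0,2.5],[0,-9.5,0],3.5],
    [[2.4,0,2.1],[0,-9.5,0],3.5],
    [[2.8,0,1.7],[0,-9.5,0],3.5]
  ]
}}

```text
t: 17.48
eef_pos: [490.0, -301.6, 80.5]
tcp_rot: [-1.598, 0.007, -1.715]
ft_force: [1.0, 0.7, -6.9]
opening: 0.461
```

Emit:
{"api": "apply_moves", "payload": {
  "increments": [
    [[3.0,0,1.2],[0,-9.5,0],3.5],
    [[0,0,0],[0,0,0],3.5],
    [[0,0,0],[0,0,0],3.5],
    [[0,0,0],[0,0,0],3.5],
    [[0,0,0],[0,0,0],3.5]
  ]
}}

```text
t: 18.1
eef_pos: [495.0, -332.8, 71.9]
tcp_rot: [-1.605, 0.019, -1.546]
ft_force: [-0.1, 0.4, -6.1]
opening: 0.462
```

```bash
python3 -c "
from h import *
to(494,-327,yaw=-92); plan((494,-327,50,-92,3.5),(494,-327,10,-92,3.5)); c=cam('top'); save(c,'t4.png',1.42); plates(c)
c=wrist(); save(c,'w4.png')"
```

```text
to(494,-327): dx -0.59 dy 0.00 dz -0.09 cm  turn_y 3.4 deg | pos [ 495. -333.   72.] yaw -88.6 F [-0.1  0.4 -6.1] t 18.1 op 44.0mm q1 -0.70 q6 -0.72
[[[-0.5, 2.2, 0.0], [2.0, 3.4, -1.0], 3.5], [[0.0, 4.0, 0.0], [0.0, 0.0, 0.0], 3.5], [[0, 0, 0], [0, 0, 0], 3.5], [[0, 0, 0], [0, 0, 0], 3.5], [[0, 0, 0], [0, 0, 0], 3.5]]
plate (561,-268) ang -57 111x71
```

View pics/w4.png

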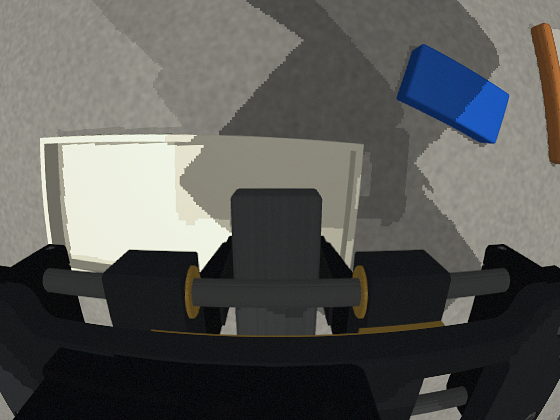

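The tray rim shows at (43,140) to (362,147), with the plate's far edge at about v=190. I'll check how far the plate is off-centre in the grip.

```bash
python3 -c "
from h import *
c=wrist(); print(wpx(c,277,190,94).round(0)); print(wpx(c,362,147,24).round(0),wpx(c,43,139,24).round(0))
Rm=R.from_euler('xyz',[0,0,np.radians(-2)]).as_matrix()
for p in [(129,59),(-129,59)]: print((Rm@[*p,0])[:2]+[419,-324])
for p in [(129,-59),(-129,-59)]: print((Rm@[*p,0])[:2]+[419,-324])
"
```

```text
[ 495. -292.   94.]
[ 551. -272.   24.] [ 297. -264.   24.]
[ 549.98048699 -269.53797628]
[ 292.13765362 -260.53390613]
[ 545.86234638 -387.46609387]
[ 288.01951301 -378.46202372]
```

Emit:
{"api": "apply_moves", "payload": {
  "increments": [
    [[-0.4,2.2,0],[2.0,3.4,-1.0],3.5],
    [[0,2,0],[0,0,0],3.5],
    [[0,1.0,0],[0,0,0],3.5],
    [[0,0.4,0],[0,0,0],3.5],
    [[0,0,0],[0,0,0],3.5]
  ]
}}

```text
t: 18.88
eef_pos: [495.7, -329.0, 16.8]
tcp_rot: [-1.566, -0.003, -1.606]
ft_force: [0.0, 0.1, -7.1]
opening: 0.463
```

```bash
python3 -c "
from h import *
to(495,-328,10,yaw=-92); tilt(-92)"
```

```text
to(495,-328): dx -0.10 dy 0.68 dz -0.07 cm  turn_y -0.0 deg | pos [ 496. -329.   17.] yaw -92.0 F [ 0.   0.1 -7.1] t 18.9 op 44.0mm q1 -0.70 q6 -0.66
untilt rotvec deg [-0.3 -0.   0.2]
```

Emit:
{"api": "apply_moves", "payload": {
  "increments": [
    [[-0.1,0.4,0],[-0.3,0,0.2],3.5],
    [[0,0.3,0],[0,0,0],3.5],
    [[0,0,0],[0,0,0],5.6],
    [[0,0,0],[0,0,0],5.6],
    [[0,0,0],[0,0,0],5.6]
  ]
}}

```text
t: 19.5
eef_pos: [497.2, -329.3, 12.0]
tcp_rot: [-1.567, -0.002, -1.606]
ft_force: [0.5, 0.4, -0.3]
opening: 0.587
```

Emit:
{"api": "apply_moves", "payload": {
  "increments": [
    [[0,-3,0],[0,0,0],5.6],
    [[0,-4,0],[0,0,0],5.6],
    [[0,-4,0],[0,0,0],5.6],
    [[0,-3,0],[0,0,0],7],
    [[0,0,0],[0,0,0],7]
  ]
}}

```text
t: 20.12
eef_pos: [497.0, -329.2, 157.4]
tcp_rot: [-1.566, -0.004, -1.606]
ft_force: [0.4, 0.3, -0.7]
opening: 0.718
```

```bash
python3 -c "
from h import *
c=cam('top'); save(c,'t5.png',1.42); plates(c); plan((450,-82,110,-168,7))
c=wrist(); wlook(c,'plate_1_center')"
```

```text
plate (558,-94) ang 6 88x50
[[[-3.1, 0.6, -0.7], [0.0, 9.5, 0.0], 7], [[-2.9, 0.6, -1.2], [0.0, 9.5, 0.0], 7], [[-2.7, 0.6, -1.6], [0.0, 9.5, 0.0], 7], [[-2.4, 0.5, -2.1], [0.0, 9.5, 0.0], 7], [[-2.0, 0.6, -2.4], [-0.1, 9.5, 0.0], 7]]
[[[-1.5, 0.5, -2.7], [0.0, 9.5, 0.0], 7], [[-1.1, 0.6, -3.0], [-0.1, 9.5, 0.0], 7], [[-0.5, 0.5, -3.0], [0.0, 9.5, -0.1], 7], [[0, 0, 0], [0, 0, 0], 7], [[0, 0, 0], [0, 0, 0], 7]]
plate_1_center 0.94 [ 627. -228.   16.]
```

Emit:
{"api": "apply_moves", "payload": {
  "increments": [
    [[-3.1,0.6,-0.7],[0,9.5,0],7],
    [[-2.9,0.6,-1.2],[0,9.5,0],7],
    [[-2.7,0.6,-1.6],[0,9.5,0],7],
    [[-2.4,0.5,-2.1],[0,9.5,0],7],
    [[-2.0,0.6,-2.4],[-0.1,9.5,0],7]
  ]
}}

```text
t: 20.9
eef_pos: [465.9, -169.2, 118.3]
tcp_rot: [-1.581, -0.003, -2.464]
ft_force: [0.5, 0.7, 0.3]
opening: 0.736
```

Emit:
{"api": "apply_moves", "payload": {
  "increments": [
    [[-1.5,0.5,-2.7],[0,9.5,0],7],
    [[-1.1,0.6,-3.0],[-0.1,9.5,0],7],
    [[-0.5,0.5,-3.0],[0,9.5,-0.1],7],
    [[0,0,0],[0,0,0],7],
    [[0,0,0],[0,0,0],7]
  ]
}}

```text
t: 21.52
eef_pos: [447.1, -72.4, 97.8]
tcp_rot: [-1.585, -0.019, -2.974]
ft_force: [0.2, -0.1, -0.5]
opening: 0.735
```

```bash
cat >> h.py <<'E'
def wplates(c,z=26):
    """dark plates in the wrist picture, each pixel put on the plane z"""
    im=cv2.cvtColor(c["img"],cv2.COLOR_RGB2HSV).astype(int); m=((im[...,2]<115)&(im[...,1]<60)).astype(np.uint8); m[235:]=0
    m=cv2.erode(m,np.ones((3,3),np.uint8)); n,l,st,ce=cv2.connectedComponentsWithStats(m,connectivity=4); out=[]
    for i in range(1,n):
        if st[i,4]<600: continue
        cs=cv2.findContours(cv2.dilate((l==i).astype(np.uint8),np.ones((3,3),np.uint8)),cv2.RETR_EXTERNAL,cv2.CHAIN_APPROX_NONE)[0][0][:,0]
        w=np.array([wpx(c,u,v,z)[:2] for u,v in cs],np.float32); (x,y),(a,b),t=cv2.minAreaRect(w)
        if a<b: a,b,t=b,a,t+90
        if a<140: print("wrist blob (%.0f,%.0f) ang %.0f %.0fx%.0f px %s"%(x,y,(t+90)%180-90,a,b,ce[i].round(0)))
E
python3 -c "
from h import *
c=wrist(); save(c,'w5.png'); wlook(c,'plate_1_center'); wplates(c); c=cam('top'); plates(c); save(c,'t6.png',1.42); to(450,-82,30,-168); tilt(-168)"
```

```text
plate_1_center 0.72 [ 627. -229.   14.]
plate_1_center 0.62 [561. -93.  15.]
wrist blob (567,52) ang -10 79x11 px [146.  45.]
wrist blob (562,-95) ang 9 83x45 px [336.  73.]
wrist blob (465,-81) ang 11 60x44 px [292. 196.]
plate (665,-73) ang 3 87x45
plate (495,-328) ang 89 84x41
to(450,-82): dx -0.13 dy 6.81 dz 0.96 cm  turn_y -2.5 deg | pos [447. -73.  98.] yaw -170.5 F [ 0.   0.3 -0.7] t 21.7 op 69.9mm q1 -0.31 q6 1.09
untilt rotvec deg [ 0.8 -2.5  1. ]
```

View pics/w5.png

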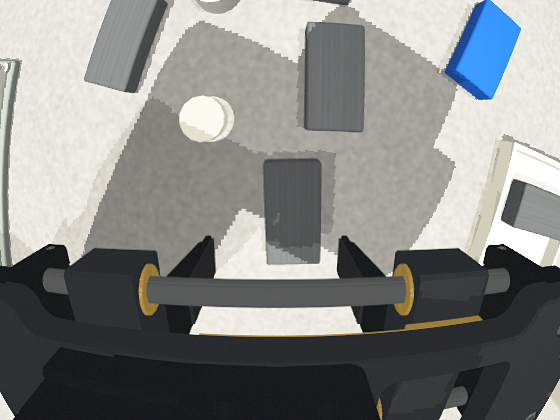

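The first plate lies in the storage tray at (495,−328), 89°, as intended. Plate F is centred between the fingers at about (292,212).

Emit:
{"api": "apply_moves", "payload": {
  "increments": [
    [[-0.3,3.0,1.1],[0.8,-1.5,1.0],7],
    [[0,3,0],[0,0,0],7],
    [[0,2,0],[0,0,0],7],
    [[0,1.2,0],[0,0,0],7],
    [[0,0,0],[0,0,0],7]
  ]
}}

```text
t: 22.3
eef_pos: [453.3, -86.8, 4.0]
tcp_rot: [-1.568, 0.004, -2.949]
ft_force: [-0.5, -1.1, 0.7]
opening: 0.737
```

Emit:
{"api": "apply_moves", "payload": {
  "increments": [
    [[0,0,0.6],[0,0,0],7],
    [[0,0,0.6],[0,0,0],7],
    [[0,0.1,0.5],[0,0,0],7],
    [[0,0,0.3],[0,0,0],7],
    [[0,0,0.3],[0,0,0],7]
  ]
}}

```text
t: 22.92
eef_pos: [456.8, -109.1, 5.4]
tcp_rot: [-1.571, 0.003, -2.949]
ft_force: [-0.4, 4.3, -2.9]
opening: 0.739
```

Emit:
{"api": "apply_moves", "payload": {
  "increments": [
    [[0,0,0.3],[0,0,0],7],
    [[0,0,0.3],[0,0,0],7],
    [[0,0,0.3],[0,0,0],7],
    [[0,0,0.3],[0,0,0],7],
    [[0,0,0.3],[0,0,0],7]
  ]
}}

```text
t: 23.55
eef_pos: [459.4, -124.7, 5.3]
tcp_rot: [-1.571, 0.002, -2.949]
ft_force: [-0.7, 4.0, -2.5]
opening: 0.734
```

Emit:
{"api": "apply_moves", "payload": {
  "increments": [
    [[0,0,0.3],[0,0,0],7],
    [[0,0,0.3],[0,0,0],7],
    [[0,0,0.3],[0,0,0],7],
    [[0,0,0.3],[0,0,0],7],
    [[0,0,0.3],[0,0,0],7]
  ]
}}

```text
t: 24.18
eef_pos: [462.3, -140.4, 5.3]
tcp_rot: [-1.571, 0.001, -2.949]
ft_force: [-1.1, 4.5, -1.9]
opening: 0.736
```

Emit:
{"api": "apply_moves", "payload": {
  "increments": [
    [[0,0,0],[0,0,0],3.5],
    [[0,0,0],[0,0,0],3.5],
    [[0,0,0],[0,0,0],3.5],
    [[0,0,0],[0,0,0],3.5],
    [[0,0,0],[0,0,0],3.5]
  ]
}}

```text
t: 24.8
eef_pos: [462.3, -140.6, 5.2]
tcp_rot: [-1.571, 0.001, -2.949]
ft_force: [-1.3, 3.6, -3.1]
opening: 0.459
```

Emit:
{"api": "apply_moves", "payload": {
  "increments": [
    [[0,-2,0],[0,0,0],3.5],
    [[0,-3,0],[0,0,0],3.5],
    [[0,-3,0],[0,0,0],3.5],
    [[0,0,0],[0,0,0],3.5],
    [[0,0,0],[0,0,0],3.5]
  ]
}}

```text
t: 25.42
eef_pos: [462.5, -141.7, 85.3]
tcp_rot: [-1.57, 0.001, -2.949]
ft_force: [-0.3, 0.6, -8.9]
opening: 0.465
```

```bash
python3 -c "
from h import *
plan((420,-327,88,-92,3.5,9))"
```

```text
[[[0.9, 0.0, 1.9], [0.0, -8.6, 0.0], 3.5], [[1.1, 0.0, 1.8], [0.0, -8.5, 0.0], 3.5], [[1.4, 0.0, 1.6], [0.0, -8.6, 0.0], 3.5], [[1.6, 0.0, 1.4], [0.0, -8.5, 0.0], 3.5], [[1.8, -0.1, 1.1], [0.0, -8.6, 0.0], 3.5]]
[[[1.9, 0.0, 0.8], [0.0, -8.5, 0.0], 3.5], [[2.1, -0.1, 0.5], [0.0, -8.6, 0.0], 3.5], [[2.1, 0.0, 0.3], [0.0, -8.5, 0.0], 3.5], [[2.1, -0.1, -0.1], [-0.1, -8.6, 0.0], 3.5], [[0, 0, 0], [0, 0, 0], 3.5]]
```

Emit:
{"api": "apply_moves", "payload": {
  "increments": [
    [[0.9,0,1.9],[0,-8.6,0],3.5],
    [[1.1,0,1.8],[0,-8.5,0],3.5],
    [[1.4,0,1.6],[0,-8.6,0],3.5],
    [[1.6,0,1.4],[0,-8.5,0],3.5],
    [[1.8,-0.1,1.1],[0,-8.6,0],3.5]
  ]
}}

```text
t: 26.05
eef_pos: [437.1, -245.8, 78.7]
tcp_rot: [-1.58, 0.0, -2.177]
ft_force: [-0.1, -0.5, -7.9]
opening: 0.462
```

Emit:
{"api": "apply_moves", "payload": {
  "increments": [
    [[1.9,0,0.8],[0,-8.5,0],3.5],
    [[2.1,-0.1,0.5],[0,-8.6,0],3.5],
    [[2.1,0,0.3],[0,-8.5,0],3.5],
    [[2.1,-0.1,-0.1],[-0.1,-8.6,0],3.5],
    [[0,0,0],[0,0,0],3.5]
  ]
}}

```text
t: 26.68
eef_pos: [417.6, -331.2, 71.8]
tcp_rot: [-1.588, 0.012, -1.561]
ft_force: [0.0, 0.7, -8.0]
opening: 0.462
```

```bash
python3 -c "
from h import *
plan((420,-327,40,-92,3.5),(420,-327,18,-92,3.5)); c=wrist(); wplates(c); to(420,-327,yaw=-92)"
```

```text
[[[-0.4, 3.2, 0.3], [1.0, 2.6, -0.7], 3.5], [[0.0, 2.2, 0.0], [0.0, 0.0, 0.0], 3.5], [[0, 0, 0], [0, 0, 0], 3.5], [[0, 0, 0], [0, 0, 0], 3.5], [[0, 0, 0], [0, 0, 0], 3.5]]
wrist blob (496,-311) ang -2 50x46 px [386. 204.]
wrist blob (417,-316) ang 1 63x35 px [276. 210.]
to(420,-327): dx -0.32 dy 0.00 dz 0.25 cm  turn_y 2.5 deg | pos [ 417. -330.   72.] yaw -89.5 F [-0.1  1.  -8.2] t 26.7 op 44.0mm q1 -0.79 q6 -0.80
```

Emit:
{"api": "apply_moves", "payload": {
  "increments": [
    [[-0.4,2.5,0.3],[1.0,2.6,-0.7],3.5],
    [[0,2.0,0],[0,0,0],3.5],
    [[0,0.8,0],[0,0,0],3.5],
    [[0,0.5,0],[0,0,0],3.5],
    [[0,0,0],[0,0,0],3.5]
  ]
}}

```text
t: 27.35
eef_pos: [419.9, -323.1, 10.0]
tcp_rot: [-1.573, 0.003, -1.615]
ft_force: [-0.3, -0.2, -7.7]
opening: 0.457
```

```bash
python3 -c "
from h import *
to(420,-327,10,yaw=-92)"
```

```text
to(420,-327): dx 0.39 dy 0.00 dz 0.03 cm  turn_y -0.5 deg | pos [ 420. -323.   10.] yaw -92.5 F [-0.3 -0.2 -7.7] t 27.4 op 43.5mm q1 -0.78 q6 -0.74
```

Emit:
{"api": "apply_moves", "payload": {
  "increments": [
    [[0.2,0,0],[0,0,0],3.5],
    [[0,0,0],[0,0,0],5.6],
    [[0,0,0],[0,0,0],5.6],
    [[0,0,0],[0,0,0],5.6],
    [[0,-2,0],[0,0,0],5.6]
  ]
}}

```text
t: 27.98
eef_pos: [420.7, -326.1, 31.8]
tcp_rot: [-1.57, 0.0, -1.615]
ft_force: [0.1, 0.5, 0.7]
opening: 0.591
```

Emit:
{"api": "apply_moves", "payload": {
  "increments": [
    [[0,-4,0],[0,0,0],5.6],
    [[0,-4,0],[0,0,0],7],
    [[0,0,0],[0,0,0],7],
    [[0,0,0],[0,0,0],7],
    [[0,0,0],[0,0,0],7]
  ]
}}

```text
t: 28.6
eef_pos: [420.7, -326.2, 114.6]
tcp_rot: [-1.569, -0.001, -1.615]
ft_force: [-0.4, -0.5, 0.1]
opening: 0.73
```

```bash
python3 -c "
from h import *
plan((555,-95,105,-171,7,10));c=cam('top'); plates(c)"
```

```text
[[[-2.4, 0.1, 1.2], [0.0, 7.8, 0.0], 7], [[-2.5, 0.1, 0.9], [0.0, 7.8, 0.0], 7], [[-2.6, 0.1, 0.6], [0.0, 7.9, 0.0], 7], [[-2.7, 0.1, 0.2], [0.0, 7.8, 0.0], 7], [[-2.7, 0.1, -0.2], [0.0, 7.9, 0.0], 7]]
[[[-2.6, 0.1, -0.5], [0.0, 7.8, 0.0], 7], [[-2.5, 0.1, -0.9], [0.0, 7.9, 0.0], 7], [[-2.4, 0.1, -1.2], [0.0, 7.8, 0.0], 7], [[-2.2, 0.1, -1.5], [0.0, 7.9, 0.0], 7], [[-1.9, 0.1, -1.9], [-0.1, 7.8, -0.1], 7]]
plate (451,-219) ang -1 122x79
```

Emit:
{"api": "apply_moves", "payload": {
  "increments": [
    [[-2.4,0.1,1.2],[0,7.8,0],7],
    [[-2.5,0.1,0.9],[0,7.8,0],7],
    [[-2.6,0.1,0.6],[0,7.9,0],7],
    [[-2.7,0.1,0.2],[0,7.8,0],7],
    [[-2.7,0.1,-0.2],[0,7.9,0],7]
  ]
}}

```text
t: 29.28
eef_pos: [488.9, -208.0, 105.0]
tcp_rot: [-1.577, -0.001, -2.324]
ft_force: [0.1, -0.1, 0.1]
opening: 0.737
```

Emit:
{"api": "apply_moves", "payload": {
  "increments": [
    [[-2.6,0,-0.5],[0,7.8,0],7],
    [[-2.5,0,-0.9],[0,7.9,0],7],
    [[-2.4,0,-1.2],[0,7.8,0],7],
    [[-2.2,0,-1.5],[0,7.9,0],7],
    [[-1.9,0,-1.9],[0,7.8,0],7]
  ]
}}

```text
t: 29.9
eef_pos: [560.4, -90.4, 100.3]
tcp_rot: [-1.579, -0.011, -3.032]
ft_force: [0.3, -0.6, -0.6]
opening: 0.735
```

```bash
python3 -c "
from h import *
c=wrist(); save(c,'w6.png'); wlook(c,'plate_1_center'); wplates(c); c=cam('top'); plates(c); to(560,-94,5,-171); tilt(-171); plan((560,-94,5,-171,7,3))"
```

```text
plate_1_center 0.67 [ 626. -230.   13.]
plate_1_center 0.58 [560. -95.  14.]
wrist blob (669,-75) ang 3 83x44 px [281.  95.]
wrist blob (663,65) ang -9 81x13 px [102.  77.]
wrist blob (577,54) ang 10 90x40 px [110. 178.]
wrist blob (576,-94) ang 9 60x44 px [284. 197.]
plate (662,93) ang -10 91x45
to(560,-94): dx 0.06 dy 9.53 dz 0.35 cm  turn_y -2.3 deg | pos [560. -90. 100.] yaw -173.3 F [-0.   0.2  0.5] t 30.1 op 70.1mm q1 -0.28 q6 1.17
untilt rotvec deg [ 0.5 -2.3  0.6]
[[[0.0, 3.2, 0.1], [0.2, -0.8, 0.2], 7], [[0.0, 3.2, 0.2], [0.1, -0.7, 0.2], 7], [[0.0, 3.1, 0.1], [0.2, -0.8, 0.2], 7], [[0, 0, 0], [0, 0, 0], 7], [[0, 0, 0], [0, 0, 0], 7]]
```

Emit:
{"api": "apply_moves", "payload": {
  "increments": [
    [[-0.2,3.2,0.4],[0.5,-2.3,0.6],7],
    [[0,3.2,0],[0,0,0],7],
    [[0,2.0,0],[0,0,0],7],
    [[0,1.2,0],[0,0,0],7],
    [[0,0,0],[0,0,0],7]
  ]
}}

```text
t: 30.68
eef_pos: [560.5, -97.7, 0.6]
tcp_rot: [-1.57, -0.002, -2.973]
ft_force: [-0.2, -1.2, 0.5]
opening: 0.737
```

Emit:
{"api": "apply_moves", "payload": {
  "increments": [
    [[0,0,0.6],[0,0,0],7],
    [[0,0,0.6],[0,0,0],7],
    [[0,0.1,0.5],[0,0,0],7],
    [[0,0,0.3],[0,0,0],7],
    [[0,0,0.3],[0,0,0],7]
  ]
}}

```text
t: 31.3
eef_pos: [564.1, -122.0, 0.4]
tcp_rot: [-1.571, -0.002, -2.972]
ft_force: [-1.0, 3.0, 0.0]
opening: 0.738
```

Emit:
{"api": "apply_moves", "payload": {
  "increments": [
    [[0,0,0.3],[0,0,0],7],
    [[0,0,0.3],[0,0,0],7],
    [[0,0,0.3],[0,0,0],7],
    [[0,0,0.3],[0,0,0],7],
    [[0,0,0.3],[0,0,0],7]
  ]
}}

```text
t: 31.92
eef_pos: [566.7, -137.5, 0.4]
tcp_rot: [-1.571, -0.002, -2.971]
ft_force: [-0.8, 4.3, 1.1]
opening: 0.74
```

Emit:
{"api": "apply_moves", "payload": {
  "increments": [
    [[0,0,0.3],[0,0,0],7],
    [[0,0,0.3],[0,0,0],7],
    [[0,0,0.3],[0,0,0],7],
    [[0,0,0.3],[0,0,0],7],
    [[0,0,0.3],[0,0,0],7]
  ]
}}

```text
t: 32.55
eef_pos: [569.4, -153.4, 0.4]
tcp_rot: [-1.571, -0.002, -2.971]
ft_force: [-0.6, 3.3, 1.0]
opening: 0.74
```

Emit:
{"api": "apply_moves", "payload": {
  "increments": [
    [[0,-0.4,-0.6],[0,0,0],7],
    [[0,0,-0.7],[0,0,0],7],
    [[0,0,-0.7],[0,0,0],7],
    [[0,0,-0.6],[0,0,0],7],
    [[0,0,-0.6],[0,0,0],7]
  ]
}}

```text
t: 33.17
eef_pos: [564.3, -120.9, 4.8]
tcp_rot: [-1.569, -0.0, -2.971]
ft_force: [0.2, -3.0, -1.0]
opening: 0.736
```

Emit:
{"api": "apply_moves", "payload": {
  "increments": [
    [[0,0,-0.6],[0,0,0],7],
    [[0,0,-0.6],[0,0,0],7],
    [[0,0,-0.6],[0,0,0],7],
    [[0,0,-0.6],[0,0,0],7],
    [[0,0,-0.6],[0,0,0],7]
  ]
}}

```text
t: 33.8
eef_pos: [559.2, -89.6, 4.8]
tcp_rot: [-1.568, 0.0, -2.971]
ft_force: [0.7, -2.2, -0.4]
opening: 0.733
```

Emit:
{"api": "apply_moves", "payload": {
  "increments": [
    [[0,0,-0.2],[0,0,0],7],
    [[0,0,-0.2],[0,0,0],7],
    [[0,0,-0.2],[0,0,0],7],
    [[0,0,-0.1],[0,0,0],7],
    [[0,0,0],[0,0,0],7]
  ]
}}

```text
t: 34.42
eef_pos: [557.9, -82.0, 4.8]
tcp_rot: [-1.569, 0.0, -2.971]
ft_force: [0.8, -1.2, -0.9]
opening: 0.736
```

Emit:
{"api": "apply_moves", "payload": {
  "increments": [
    [[0,0,0.6],[0,0,0],7],
    [[0,0,0.6],[0,0,0],7],
    [[0,0,0.6],[0,0,0],7],
    [[0,0,0.6],[0,0,0],7],
    [[0,0,0.4],[0,0,0],7]
  ]
}}

```text
t: 35.05
eef_pos: [562.4, -111.0, 4.7]
tcp_rot: [-1.57, -0.001, -2.971]
ft_force: [-0.8, 2.6, 1.8]
opening: 0.737
```

Emit:
{"api": "apply_moves", "payload": {
  "increments": [
    [[0,0,0.3],[0,0,0],7],
    [[0,0,0.3],[0,0,0],7],
    [[0,0,0.3],[0,0,0],7],
    [[0,0,0.3],[0,0,0],7],
    [[0,0,0.3],[0,0,0],7]
  ]
}}

```text
t: 35.67
eef_pos: [564.7, -126.0, 4.7]
tcp_rot: [-1.571, -0.002, -2.971]
ft_force: [-0.6, 3.1, 1.4]
opening: 0.734
```

Emit:
{"api": "apply_moves", "payload": {
  "increments": [
    [[0,0,0.3],[0,0,0],7],
    [[0,0,0.3],[0,0,0],7],
    [[0,0,0.3],[0,0,0],7],
    [[0,0,0.3],[0,0,0],7],
    [[0,0,0.3],[0,0,0],7]
  ]
}}

```text
t: 36.3
eef_pos: [567.3, -141.8, 4.7]
tcp_rot: [-1.571, -0.002, -2.971]
ft_force: [0.2, 3.8, 1.0]
opening: 0.736
```

Emit:
{"api": "apply_moves", "payload": {
  "increments": [
    [[0,0,0],[0,0,0],3.5],
    [[0,0,0],[0,0,0],3.5],
    [[0,0,0],[0,0,0],3.5],
    [[0,0,0],[0,0,0],3.5],
    [[0,0,0],[0,0,0],3.5]
  ]
}}

```text
t: 36.92
eef_pos: [567.4, -142.0, 4.7]
tcp_rot: [-1.571, -0.002, -2.971]
ft_force: [-0.2, 2.4, 2.0]
opening: 0.46
```

Emit:
{"api": "apply_moves", "payload": {
  "increments": [
    [[0,-2.5,0],[0,0,0],3.5],
    [[0,-3,0],[0,0,0],3.5],
    [[0,-3,0],[0,0,0],3.5],
    [[0,0,0],[0,0,0],3.5],
    [[0,0,0],[0,0,0],3.5]
  ]
}}

```text
t: 37.55
eef_pos: [565.2, -142.3, 86.8]
tcp_rot: [-1.573, -0.009, -2.971]
ft_force: [0.1, -0.4, -8.6]
opening: 0.46
```

```bash
python3 -c "
from h import *
plan((500,60,105,-150,3.5),(499,286,105,-94.6,3.5)); c=wrist(); wplates(c)
Rm=R.from_euler('z',-4.6,degrees=True)
for x in (-75,0,75): print(Rm.apply([x,0,0])[:2]+[429,292])"
```

```text
[[[0.6, -0.3, -4.2], [0.0, -4.0, 0.1], 3.5], [[0.3, -0.4, -4.2], [0.1, -4.1, 0.1], 3.5], [[0.0, -0.4, -4.3], [0.0, -4.0, 0.1], 3.5], [[-0.3, -0.3, -4.2], [0.1, -4.1, 0.1], 3.5], [[-0.6, -0.4, -4.3], [0.0, -4.0, 0.1], 3.5]]
[[[-1.9, 0.0, -3.3], [0.0, -9.2, 0.0], 3.5], [[-2.4, 0.0, -2.9], [0.0, -9.2, 0.0], 3.5], [[-2.8, 0.0, -2.5], [0.0, -9.3, 0.0], 3.5], [[-3.1, 0.0, -2.0], [0.0, -9.2, 0.0], 3.5], [[-3.5, 0.0, -1.5], [0.0, -9.3, 0.0], 3.5]]
[[[-3.6, 0.0, -1.0], [0.0, -9.2, 0.0], 3.5], [[0, 0, 0], [0, 0, 0], 3.5], [[0, 0, 0], [0, 0, 0], 3.5], [[0, 0, 0], [0, 0, 0], 3.5], [[0, 0, 0], [0, 0, 0], 3.5]]
wrist blob (663,63) ang -9 82x18 px [54. 69.]
wrist blob (666,-77) ang 3 79x46 px [212. 110.]
wrist blob (580,51) ang 14 90x47 px [ 56. 168.]
wrist blob (578,-140) ang -80 68x43 px [276. 206.]
[354.24158412 298.01491932]
[429. 292.]
[503.75841588 285.98508068]
```

Forces so far don't separate cleanly, so I'll set this plate back down and push it faster, so that the reading is taken while it slides.

Emit:
{"api": "apply_moves", "payload": {
  "increments": [
    [[0,3,0],[0,0,0],3.5],
    [[0,3,0],[0,0,0],3.5],
    [[0,2.1,0],[0.2,0,0.5],3.5],
    [[0,0,0],[0,0,0],7],
    [[0,0,0],[0,0,0],7]
  ]
}}

```text
t: 38.22
eef_pos: [565.5, -143.6, 0.3]
tcp_rot: [-1.568, 0.001, -2.971]
ft_force: [-2.3, -12.0, 14.8]
opening: 0.622
```

Emit:
{"api": "apply_moves", "payload": {
  "increments": [
    [[0,0,0],[0,0,0],7],
    [[0,0,-1.2],[0,0,0],7],
    [[0,0,-1.4],[0,0,0],7],
    [[0,0,-1.4],[0,0,0],7],
    [[0,0,-1.4],[0,0,0],7]
  ]
}}

```text
t: 38.85
eef_pos: [560.9, -94.9, 0.7]
tcp_rot: [-1.56, 0.011, -2.972]
ft_force: [-0.3, -6.6, 5.1]
opening: 0.736
```

```bash
python3 -c "
from h import *
for k in range(4):
    s=readout.state(); print(round(s['t'],2),np.round(s['eef_pos'],1),np.round(s['ft_force'],2),np.round(s['tau'],2),np.round(s['moment'],2)); read_camera('side')"
```

```text
38.85 [560.9 -94.9   0.7] [-0.3  -6.64  5.14] [  2.26 -58.73 -11.72   0.84   0.45  -0.27] [-0.92 -0.   -0.06]
38.9 [560.6 -93.5   0.7] [ 0.94 -0.29  4.27] [-2.720e+00 -5.755e+01 -1.278e+01  4.000e-02  4.100e-01 -2.000e-01] [-0.01 -0.22 -0.04]
38.95 [560.6 -93.7   0.7] [1.23 4.05 6.99] [ -1.42 -59.35 -12.54  -0.83  -0.37   0.15] [ 1.02 -0.19 -0.08]
39.0 [560.6 -93.8   0.7] [0.42 2.33 5.95] [ -2.15 -58.88 -12.69  -0.88  -0.38  -0.  ] [ 0.99 -0.1  -0.07]
```

Emit:
{"api": "apply_moves", "payload": {
  "increments": [
    [[0,0,1.4],[0,0,0],7],
    [[0,0,1.2],[0,0,0],7],
    [[0,0,1.4],[0,0,0],7],
    [[0,0,1.4],[0,0,0],7],
    [[0,0,1.4],[0,0,0],7]
  ]
}}

```text
t: 39.67
eef_pos: [571.9, -161.2, 0.5]
tcp_rot: [-1.565, 0.009, -2.973]
ft_force: [-1.3, 7.1, 7.0]
opening: 0.735
```

```bash
python3 -c "
from h import *
for k in range(3):
    s=readout.state(); print(round(s['t'],2),np.round(s['eef_pos'],1),np.round(s['ft_force'],2),np.round(s['tau'],2),np.round(s['moment'],2)); read_camera('side')
c=wrist(); wplates(c)"
```

```text
39.67 [ 5.719e+02 -1.612e+02  5.000e-01] [-1.31  7.12  7.03] [ -2.19 -62.37 -15.15  -0.96  -1.16   0.26] [ 1.56  0.26 -0.01]
39.73 [ 5.722e+02 -1.627e+02  5.000e-01] [-1.82  0.3   5.34] [  3.35 -63.35 -14.14  -0.08  -0.98   0.13] [ 0.41  0.43 -0.03]
39.77 [ 572.2 -162.6    0.6] [-2.04 -3.16  4.85] [  1.78 -61.54 -14.45   0.76  -0.07  -0.17] [-0.41  0.37  0.03]
wrist blob (663,-79) ang 3 71x50 px [136.  74.]
wrist blob (602,-145) ang -80 44x24 px [251. 209.]
```

Emit:
{"api": "apply_moves", "payload": {
  "increments": [
    [[0,-0.6,-0.3],[-0.5,0,-0.5],7],
    [[0,0,-1.2],[0,0,0],7],
    [[0,0,-1.4],[0,0,0],7],
    [[0,0,-1.4],[0,0,0],7],
    [[0,0,-1.4],[0,0,0],7]
  ]
}}

```text
t: 40.5
eef_pos: [562.1, -103.4, 6.4]
tcp_rot: [-1.571, 0.001, -2.973]
ft_force: [0.6, -1.5, 0.2]
opening: 0.737
```

Emit:
{"api": "apply_moves", "payload": {
  "increments": [
    [[0,0,-1.0],[0,0,0],7],
    [[0,0,0],[0,0,0],7],
    [[0,0,0],[0,0,0],7],
    [[0,0,0],[0,0,0],7],
    [[0,0,0],[0,0,0],7]
  ]
}}

```text
t: 41.12
eef_pos: [559.9, -91.4, 6.3]
tcp_rot: [-1.572, -0.0, -2.972]
ft_force: [0.2, 0.0, 0.5]
opening: 0.737
```

Emit:
{"api": "apply_moves", "payload": {
  "increments": [
    [[0,0,1.4],[0,0,0],7],
    [[0,0,1.2],[0,0,0],7],
    [[0,0,1.4],[0,0,0],7],
    [[0,0,1.4],[0,0,0],7],
    [[0,0,1.4],[0,0,0],7]
  ]
}}

```text
t: 41.75
eef_pos: [571.7, -162.8, 6.2]
tcp_rot: [-1.573, -0.001, -2.973]
ft_force: [-1.1, 3.8, 1.5]
opening: 0.738
```

Emit:
{"api": "apply_moves", "payload": {
  "increments": [
    [[0,0,1.0],[0,0,0],7],
    [[0,0,0],[0,0,0],7],
    [[0,0,0],[0,0,0],7],
    [[0,0,0],[0,0,0],7],
    [[0,0,0],[0,0,0],7]
  ]
}}

```text
t: 42.38
eef_pos: [573.2, -174.8, 5.9]
tcp_rot: [-1.573, -0.002, -2.974]
ft_force: [-0.7, -0.8, 0.4]
opening: 0.738
```

Emit:
{"api": "apply_moves", "payload": {
  "increments": [
    [[0,0.1,0],[0,0,0],3.5],
    [[0,0,0],[0,0,0],3.5],
    [[0,0,0],[0,0,0],3.5],
    [[0,0,0],[0,0,0],3.5],
    [[0,-2,0],[0,0,0],3.5]
  ]
}}

```text
t: 43.0
eef_pos: [572.1, -173.5, 23.4]
tcp_rot: [-1.576, -0.005, -2.973]
ft_force: [0.4, 0.6, -6.2]
opening: 0.46
```

Emit:
{"api": "apply_moves", "payload": {
  "increments": [
    [[0,-3,0],[0,0,0],3.5],
    [[0,-3,0],[0,0,0],3.5],
    [[0,-3,0],[0,0,0],3.5],
    [[0,0,0],[0,0,0],3.5],
    [[0,0,0],[0,0,0],3.5]
  ]
}}

```text
t: 43.62
eef_pos: [570.7, -174.6, 111.5]
tcp_rot: [-1.577, -0.01, -2.973]
ft_force: [-1.1, 1.3, -8.4]
opening: 0.462
```

```bash
python3 -c "
from h import *
plan((500,60,115,-150,3.5),(504,283,115,-94.6,3.5)); to(0,0)"
```

```text
[[[0.6, 0.0, -4.9], [0.1, -4.1, 0.1], 3.5], [[0.3, 0.0, -4.9], [0.1, -4.1, 0.1], 3.5], [[-0.1, -0.1, -4.9], [0.1, -4.1, 0.1], 3.5], [[-0.4, -0.1, -4.9], [0.1, -4.0, 0.1], 3.5], [[-0.8, 0.0, -4.8], [0.1, -4.1, 0.1], 3.5]]
[[[-1.9, 0.0, -3.2], [0.0, -9.2, 0.0], 3.5], [[-2.4, 0.0, -2.8], [0.0, -9.2, 0.0], 3.5], [[-2.8, 0.0, -2.4], [0.0, -9.2, 0.0], 3.5], [[-3.2, 0.0, -1.9], [0.0, -9.3, 0.0], 3.5], [[-3.5, 0.0, -1.4], [0.0, -9.2, 0.0], 3.5]]
[[[-3.6, 0.0, -0.8], [0.0, -9.3, 0.0], 3.5], [[0, 0, 0], [0, 0, 0], 3.5], [[0, 0, 0], [0, 0, 0], 3.5], [[0, 0, 0], [0, 0, 0], 3.5], [[0, 0, 0], [0, 0, 0], 3.5]]
to(0,0): dx 53.34 dy 0.00 dz -26.77 cm  turn_y 0.0 deg | pos [ 571. -175.  112.] yaw -170.4 F [-1.1  1.3 -8.4] t 43.6 op 43.9mm q1 -0.41 q6 1.00
```

Emit:
{"api": "apply_moves", "payload": {
  "increments": [
    [[0.6,0,-4.9],[0.1,-4.1,0.1],3.5],
    [[0.3,0,-4.9],[0.1,-4.1,0.1],3.5],
    [[-0.1,-0.1,-4.9],[0.1,-4.1,0.1],3.5],
    [[-0.4,-0.1,-4.9],[0.1,-4.0,0.1],3.5],
    [[-0.8,0,-4.8],[0.1,-4.1,0.1],3.5]
  ]
}}

```text
t: 44.25
eef_pos: [495.1, 63.2, 106.7]
tcp_rot: [-1.576, -0.008, -2.612]
ft_force: [1.4, 0.3, -7.8]
opening: 0.456
```

Emit:
{"api": "apply_moves", "payload": {
  "increments": [
    [[-1.9,0,-3.2],[0,-9.2,0],3.5],
    [[-2.4,0,-2.8],[0,-9.2,0],3.5],
    [[-2.8,0,-2.4],[0,-9.2,0],3.5],
    [[-3.2,0,-1.9],[0,-9.3,0],3.5],
    [[-3.5,0,-1.4],[0,-9.2,0],3.5]
  ]
}}

```text
t: 44.88
eef_pos: [491.6, 255.0, 99.1]
tcp_rot: [-1.59, -0.007, -1.781]
ft_force: [0.6, 0.2, -8.1]
opening: 0.461
```

Emit:
{"api": "apply_moves", "payload": {
  "increments": [
    [[-3.6,0,-0.8],[0,-9.3,0],3.5],
    [[0,0,0],[0,0,0],3.5],
    [[0,0,0],[0,0,0],3.5],
    [[0,0,0],[0,0,0],3.5],
    [[0,0,0],[0,0,0],3.5]
  ]
}}

```text
t: 45.5
eef_pos: [489.0, 292.9, 93.0]
tcp_rot: [-1.598, -0.007, -1.612]
ft_force: [0.4, -0.8, -8.0]
opening: 0.46
```

```bash
python3 -c "
from h import *
to(504,283,yaw=-94.6);c=wrist(); save(c,'w7.png'); wplates(c,120); c=cam('top'); plates(c); plan((504,283,60,-94.6,3.5),(504,283,26,-94.6,3.5))"
```

```text
to(504,283): dx 0.93 dy 0.00 dz 1.53 cm  turn_y 2.3 deg | pos [489. 293.  93.] yaw -92.3 F [ 0.4 -0.8 -8. ] t 45.5 op 43.7mm q1 0.42 q6 0.46
wrist blob (431,381) ang -6 22x21 px [143. 101.]
wrist blob (549,375) ang -2 28x20 px [401. 104.]
wrist blob (496,364) ang 1 103x19 px [271. 127.]
wrist blob (491,327) ang -2 42x25 px [276. 208.]
plate (665,-73) ang 3 87x45
plate (662,93) ang -10 91x45
plate (571,80) ang -10 89x51
[[[0.9, 3.3, 1.6], [1.5, 2.3, 0.4], 3.5], [[0.0, 3.4, 0.0], [0.0, 0.0, 0.0], 3.5], [[0, 0, 0], [0, 0, 0], 3.5], [[0, 0, 0], [0, 0, 0], 3.5], [[0, 0, 0], [0, 0, 0], 3.5]]
```

View pics/w7.png

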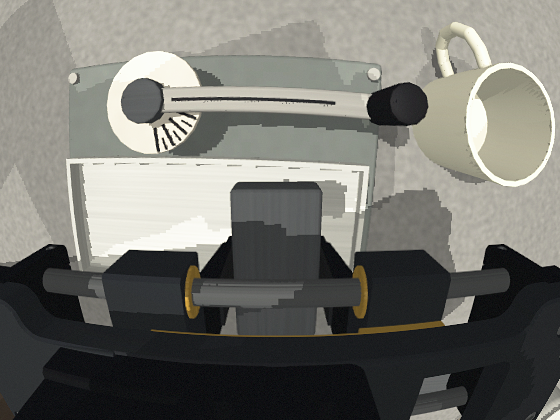

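The lever sits at its rest stop along the bench, with the tray rim from about (68,160) to (367,168). I'll check the tray corners and the held plate's end against the model.

```bash
python3 -c "
from h import *
c=wrist(); print('plate end',wpx(c,276,184,115).round(0)); print(wpx(c,68,160,29).round(0),wpx(c,369,167,29).round(0))
Rm=R.from_euler('z',-4.6,degrees=True)
for x in (-124,124): print(Rm.apply([x,54,0])[:2]+[429,292])
for p in [(-30,95),(120,95)]: print(Rm.apply([*p,0])[:2]+[429,292])
print(wpx(c,145,100,72).round(0),wpx(c,408,102,112).round(0))"
```

```text
plate end [492. 338. 115.]
[312. 353.  29.] [558. 333.  29.]
[309.73016099 355.77072605]
[556.93132284 335.88139282]
[406.71553146 389.09996118]
[556.23236323 377.07012253]
[411. 387.  72.] [556. 376. 112.]
```

Emit:
{"api": "apply_moves", "payload": {
  "increments": [
    [[1.0,2.5,1.6],[1.5,2.3,0.4],3.5],
    [[0,2.0,0],[0,0,0],3.5],
    [[0,1.5,0],[0,0,0],3.5],
    [[0,0.5,0],[0,0,0],3.5],
    [[0,0,0],[0,0,0],3.5]
  ]
}}

```text
t: 46.28
eef_pos: [505.8, 282.0, 27.5]
tcp_rot: [-1.568, 0.001, -1.654]
ft_force: [0.2, -0.3, -7.5]
opening: 0.463
```

```bash
python3 -c "
from h import *
to(505,282,20,yaw=-94.6);tilt(-94.6)"
```

```text
to(505,282): dx 0.00 dy 0.75 dz -0.08 cm  turn_y -0.2 deg | pos [506. 282.  27.] yaw -94.8 F [ 0.2 -0.3 -7.5] t 46.3 op 44.0mm q1 0.39 q6 0.48
untilt rotvec deg [-0.2 -0.2 -0.1]
```

Emit:
{"api": "apply_moves", "payload": {
  "increments": [
    [[0,0.4,0],[0,0,0],3.5],
    [[0,0.2,0],[0,0,0],3.5],
    [[0,0,0],[0,0,0],5.6],
    [[0,0,0],[0,0,0],5.6],
    [[0,-0.5,0],[0,0,0],5.6]
  ]
}}

```text
t: 46.9
eef_pos: [507.5, 283.0, 29.1]
tcp_rot: [-1.563, 0.004, -1.653]
ft_force: [-0.1, -0.7, -0.3]
opening: 0.588
```

Emit:
{"api": "apply_moves", "payload": {
  "increments": [
    [[0,-4,0],[0,0,0],5.6],
    [[0,-4,0],[0,0,0],5.6],
    [[0,-2,0],[0,0,0],7],
    [[0,0,0],[0,0,0],7],
    [[0,0,0],[0,0,0],7]
  ]
}}

```text
t: 47.52
eef_pos: [506.9, 282.8, 134.1]
tcp_rot: [-1.56, 0.005, -1.653]
ft_force: [-0.5, 0.2, -0.4]
opening: 0.735
```

```bash
python3 -c "
from h import *
plan((565,80,110,-190,7,10));c=cam('top'); plates(c);c=wrist();wplates(c,41)"
```

```text
[[[2.0, 0.2, 0.7], [0.0, 9.5, -0.1], 7], [[1.8, 0.2, 1.1], [0.0, 9.5, -0.1], 7], [[1.6, 0.3, 1.3], [0.0, 9.5, -0.1], 7], [[1.4, 0.3, 1.6], [0.0, 9.5, -0.1], 7], [[1.1, 0.2, 1.8], [0.0, 9.5, -0.1], 7]]
[[[0.8, 0.3, 2.0], [-0.1, 9.6, -0.1], 7], [[0.4, 0.2, 2.1], [-0.1, 9.5, -0.1], 7], [[0.1, 0.3, 2.1], [0.0, 9.6, 0.0], 7], [[-0.2, 0.2, 2.1], [-0.1, 9.5, -0.1], 7], [[-0.6, 0.3, 2.0], [0.0, 9.6, 0.0], 7]]
plate (664,-73) ang 3 86x45
plate (662,93) ang -10 91x45
plate (571,80) ang -9 90x52
wrist blob (572,383) ang -45 31x29 px [344.  88.]
wrist blob (395,391) ang -9 34x31 px [134. 101.]
wrist blob (507,295) ang 85 62x43 px [274. 198.]
wrist blob (600,277) ang -6 53x43 px [377. 210.]
wrist blob (626,271) ang -6 55x35 px [409. 219.]
```

Emit:
{"api": "apply_moves", "payload": {
  "increments": [
    [[2.0,0.2,0.7],[0,9.5,-0.1],7],
    [[1.8,0.2,1.1],[0,9.5,-0.1],7],
    [[1.6,0.2,1.3],[0,9.5,-0.1],7],
    [[1.4,0.2,1.6],[0,9.5,-0.1],7],
    [[1.1,0.2,1.8],[0,9.5,-0.1],7]
  ]
}}

```text
t: 48.25
eef_pos: [533.5, 179.1, 118.7]
tcp_rot: [-1.567, -0.004, -2.505]
ft_force: [-0.6, 0.5, 0.5]
opening: 0.735
```

Emit:
{"api": "apply_moves", "payload": {
  "increments": [
    [[0.8,0.2,2.0],[-0.1,9.6,-0.1],7],
    [[0.4,0.2,2.1],[-0.1,9.5,-0.1],7],
    [[0.1,0.2,2.1],[0,9.6,0],7],
    [[-0.2,0.2,2.1],[-0.1,9.5,-0.1],7],
    [[-0.6,0,2.0],[0,9.6,0],7]
  ]
}}

```text
t: 48.88
eef_pos: [558.2, 72.6, 105.4]
tcp_rot: [-1.564, -0.015, 2.915]
ft_force: [0.4, 1.0, 0.7]
opening: 0.735
```

```bash
python3 -c "
from h import *
c=wrist(); save(c,'w8.png'); wlook(c,'plate_1_center'); wplates(c); plan((572,80,50,-190,7),(572,80,6,-190,7))"
```

```text
plate_1_center 0.71 [ 630. -237.   16.]
wrist blob (667,-54) ang 3 82x19 px [400.  59.]
wrist blob (667,92) ang -9 84x45 px [224.  98.]
wrist blob (596,74) ang 80 44x41 px [263. 165.]
wrist blob (560,81) ang 80 44x33 px [267. 217.]
[[[-0.6, 2.8, -0.6], [-0.2, -1.5, 0.4], 7], [[-0.6, 2.7, -0.5], [-0.2, -1.4, 0.5], 7], [[0.0, 4.4, 0.0], [0.0, 0.0, 0.0], 7], [[0, 0, 0], [0, 0, 0], 7], [[0, 0, 0], [0, 0, 0], 7]]
```

Emit:
{"api": "apply_moves", "payload": {
  "increments": [
    [[-0.8,2.8,-0.5],[-0.2,-1.5,0.4],7],
    [[-0.6,2.7,-0.4],[-0.2,-1.4,0.5],7],
    [[0,2.4,0],[0,0,0],7],
    [[0,1.8,0],[0,0,0],7],
    [[0,0,0],[0,0,0],7]
  ]
}}

```text
t: 49.6
eef_pos: [572.2, 80.2, 3.0]
tcp_rot: [-1.571, -0.002, 2.985]
ft_force: [-0.1, 0.2, -0.1]
opening: 0.738
```

```bash
python3 -c "
from h import *
to(574,78,6,-190)"
```

```text
to(574,78): dx -0.21 dy -0.30 dz 0.19 cm  turn_y 1.0 deg | pos [572.  80.   3.] yaw 171.0 F [-0.1  0.2 -0.1] t 49.6 op 70.2mm q1 0.02 q6 1.75
```

Emit:
{"api": "apply_moves", "payload": {
  "increments": [
    [[-0.2,-0.3,-0.5],[0,0,0],7],
    [[0,0,-1.2],[0,0,0],7],
    [[0,0,-1.4],[0,0,0],7],
    [[0,0,-1.4],[0,0,0],7],
    [[0,0,-1.4],[0,0,0],7]
  ]
}}

```text
t: 50.22
eef_pos: [584.0, 141.3, 8.0]
tcp_rot: [-1.571, -0.002, 2.988]
ft_force: [0.1, -5.1, -2.8]
opening: 0.737
```

Emit:
{"api": "apply_moves", "payload": {
  "increments": [
    [[0,0,-0.8],[0,0,0],7],
    [[0,0,0],[0,0,0],7],
    [[0,0,0],[0,0,0],7],
    [[0,0,0],[0,0,0],7],
    [[0,0,0],[0,0,0],7]
  ]
}}

```text
t: 50.85
eef_pos: [585.7, 151.2, 8.5]
tcp_rot: [-1.572, -0.0, 2.989]
ft_force: [0.5, -0.0, -0.7]
opening: 0.736
```

Emit:
{"api": "apply_moves", "payload": {
  "increments": [
    [[0,0,1.4],[0,0,0],7],
    [[0,0,1.2],[0,0,0],7],
    [[0,0,1.4],[0,0,0],7],
    [[0,0,1.4],[0,0,0],7],
    [[0,0,1.4],[0,0,0],7]
  ]
}}

```text
t: 51.48
eef_pos: [575.4, 81.0, 8.7]
tcp_rot: [-1.574, 0.002, 2.988]
ft_force: [1.3, 6.0, -1.9]
opening: 0.735
```

Emit:
{"api": "apply_moves", "payload": {
  "increments": [
    [[0,0,0.8],[0,0,0],7],
    [[0,0,0],[0,0,0],7],
    [[0,0,0],[0,0,0],7],
    [[0,0,0],[0,0,0],7],
    [[0,0,0],[0,0,0],7]
  ]
}}

```text
t: 52.1
eef_pos: [573.9, 71.5, 8.7]
tcp_rot: [-1.575, 0.002, 2.986]
ft_force: [-0.9, 0.8, -0.1]
opening: 0.735
```

Plate B reads 5–6 N while sliding, with the finger lifting, so it's coarse like C and F. E read about 1.5–3.8 N, with no lift. I'm taking B to the last storage slot.

Emit:
{"api": "apply_moves", "payload": {
  "increments": [
    [[0,0.3,-0.2],[0,0,0],7],
    [[0,0,0],[0,0,0],3.5],
    [[0,0,0],[0,0,0],3.5],
    [[0,0,0],[0,0,0],3.5],
    [[0,0,0],[0,0,0],3.5]
  ]
}}

```text
t: 52.72
eef_pos: [574.6, 75.1, 5.7]
tcp_rot: [-1.576, 0.003, 2.986]
ft_force: [-0.7, -1.8, 0.1]
opening: 0.458
```

Emit:
{"api": "apply_moves", "payload": {
  "increments": [
    [[0,-2,0],[0,0,0],3.5],
    [[0,-4,0],[0,0,0],3.5],
    [[0,-4,0],[0,0,0],3.5],
    [[0,0,0],[0,0,0],3.5],
    [[0,0,0],[0,0,0],3.5]
  ]
}}

```text
t: 53.35
eef_pos: [570.6, 73.8, 102.6]
tcp_rot: [-1.573, -0.009, 2.986]
ft_force: [-0.5, -0.5, -7.8]
opening: 0.463
```

```bash
python3 -c "
from h import *
plan((345,-323,100,-92,3.5,11)); to(0,0); c=cam('top'); plates(c)"
```

```text
[[[1.5, 0.0, 3.9], [0.0, -8.8, 0.0], 3.5], [[2.0, 0.0, 3.6], [0.1, -8.8, 0.0], 3.5], [[2.6, 0.0, 3.3], [0.0, -8.8, 0.0], 3.5], [[3.0, 0.0, 2.8], [0.1, -8.8, 0.0], 3.5], [[3.4, 0.1, 2.3], [0.1, -8.8, 0.0], 3.5]]
[[[3.8, 0.1, 1.8], [0.0, -8.8, 0.0], 3.5], [[4.0, 0.0, 1.2], [0.1, -8.8, 0.0], 3.5], [[4.1, 0.1, 0.5], [0.1, -8.8, 0.1], 3.5], [[4.1, 0.0, -0.1], [0.0, -8.8, 0.0], 3.5], [[4.1, 0.0, -0.7], [0.1, -8.9, 0.1], 3.5]]
[[[3.9, 0.1, -1.3], [0.0, -8.8, 0.0], 3.5], [[0, 0, 0], [0, 0, 0], 3.5], [[0, 0, 0], [0, 0, 0], 3.5], [[0, 0, 0], [0, 0, 0], 3.5], [[0, 0, 0], [0, 0, 0], 3.5]]
to(0,0): dx 55.23 dy 0.00 dz 16.12 cm  turn_y 0.0 deg | pos [571.  74. 103.] yaw 171.1 F [-0.5 -0.5 -7.8] t 53.4 op 44.0mm q1 0.01 q6 1.73
plate (664,-69) ang 3 87x51
plate (505,284) ang 85 84x44
```

E lies at (505,284), 85°, in the hone tray.

Emit:
{"api": "apply_moves", "payload": {
  "increments": [
    [[1.5,0,3.9],[0,-8.8,0],3.5],
    [[2.0,0,3.6],[0.1,-8.8,0],3.5],
    [[2.6,0,3.3],[0,-8.8,0],3.5],
    [[3.0,0,2.8],[0.1,-8.8,0],3.5],
    [[3.4,0,2.3],[0.1,-8.8,0],3.5]
  ]
}}

```text
t: 54.02
eef_pos: [465.4, -109.6, 95.2]
tcp_rot: [-1.582, -0.013, -2.501]
ft_force: [0.2, -0.8, -8.1]
opening: 0.458
```

Emit:
{"api": "apply_moves", "payload": {
  "increments": [
    [[3.8,0,1.8],[0,-8.8,0],3.5],
    [[4.0,0,1.2],[0.1,-8.8,0],3.5],
    [[4.1,0,0.5],[0.1,-8.8,0.1],3.5],
    [[4.1,0,-0.1],[0,-8.8,0],3.5],
    [[4.1,0,-0.7],[0.1,-8.9,0.1],3.5]
  ]
}}

```text
t: 54.65
eef_pos: [363.5, -298.1, 90.0]
tcp_rot: [-1.591, 0.005, -1.705]
ft_force: [-0.4, 0.7, -8.3]
opening: 0.462
```

Emit:
{"api": "apply_moves", "payload": {
  "increments": [
    [[3.5,0,-1.3],[0,-8.8,0],3.5],
    [[0,0,0],[0,0,0],3.5],
    [[0,0,0],[0,0,0],3.5],
    [[0,0,0],[0,0,0],3.5],
    [[0,0,0],[0,0,0],3.5]
  ]
}}

```text
t: 55.28
eef_pos: [343.4, -331.6, 85.5]
tcp_rot: [-1.595, 0.015, -1.549]
ft_force: [-0.6, 0.2, -8.1]
opening: 0.457
```

```bash
python3 -c "
from h import *
to(345,-323,10,-92); plan((345,-323,40,-92,3.5),(345,-323,18,-92,3.5)); c=wrist(); wplates(c,30); save(c,'w9.png')"
```

```text
to(345,-323): dx -0.85 dy 7.55 dz 0.18 cm  turn_y 3.2 deg | pos [ 343. -332.   85.] yaw -88.8 F [-0.6  0.2 -8.1] t 55.3 op 43.5mm q1 -0.90 q6 -0.91
[[[-0.8, 4.6, 0.3], [1.4, 3.3, -0.8], 3.5], [[0.0, 2.2, 0.0], [0.0, 0.0, 0.0], 3.5], [[0, 0, 0], [0, 0, 0], 3.5], [[0, 0, 0], [0, 0, 0], 3.5], [[0, 0, 0], [0, 0, 0], 3.5]]
wrist blob (418,-310) ang 88 53x48 px [379. 200.]
wrist blob (474,-310) ang -2 53x50 px [444. 204.]
wrist blob (342,-319) ang 1 65x37 px [278. 209.]
```

View pics/w9.png

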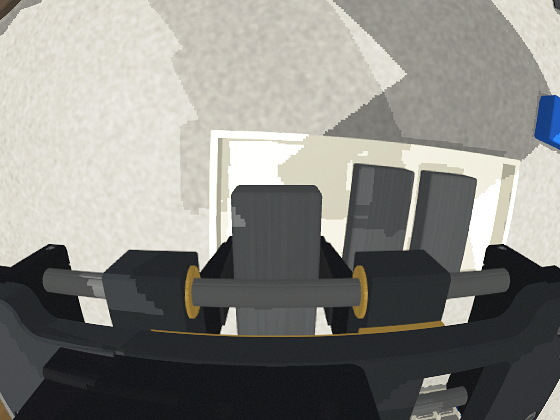

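Two plates show in the storage tray at px (352–413) and (418–475), closer together than I placed them. I'll check where they are.

```bash
python3 -c "
from h import *
c=wrist()
for u,v in [(355,165),(413,172),(420,170),(475,178)]: print(wpx(c,u,v,31).round(0))
for u,v in [(212,131),(521,160)]: print('rim',wpx(c,u,v,24).round(0))
c=cam('top'); plates(c,31)"
```

```text
[ 397. -284.   31.]
[ 442. -287.   31.]
[ 448. -285.   31.]
[ 499. -288.   31.]
rim [ 294. -263.   24.]
rim [ 554. -269.   24.]
plate (662,92) ang -10 86x45
plate (474,-327) ang 87 81x44
```

Emit:
{"api": "apply_moves", "payload": {
  "increments": [
    [[-0.7,2.6,0.3],[1.4,3.3,-0.8],3.5],
    [[0,2.2,0],[0,0,0],3.5],
    [[0,1.2,0],[0,0,0],3.5],
    [[0,0.9,0],[0,0,0],3.5],
    [[0,0,0],[0,0,0],3.5]
  ]
}}

```text
t: 56.05
eef_pos: [347.2, -325.0, 16.0]
tcp_rot: [-1.567, -0.004, -1.607]
ft_force: [-0.3, 0.1, -7.8]
opening: 0.463
```

```bash
python3 -c "
from h import *
to(345,-325,11,-92); c=wrist(); print(wpx(c,276,186,readout.state()['eef_pos'][2]+21))"
```

```text
to(345,-325): dx 0.01 dy 0.50 dz -0.22 cm  turn_y -0.1 deg | pos [ 347. -325.   16.] yaw -92.1 F [-0.3  0.1 -7.8] t 56.0 op 44.1mm q1 -0.89 q6 -0.86
[ 348.80603151 -281.42048778   37.32372044]
```

Plate end at −281 puts the centre at −323, which is good. I'll release it and go to plate D.

Emit:
{"api": "apply_moves", "payload": {
  "increments": [
    [[0,0.3,-0.2],[0,0,0],3.5],
    [[0,0.2,0],[0,0,0],3.5],
    [[0,0,0],[0,0,0],5.4],
    [[0,0,0],[0,0,0],5.4],
    [[0,-0.5,0],[0,0,0],5.4]
  ]
}}

```text
t: 56.72
eef_pos: [346.1, -326.3, 18.2]
tcp_rot: [-1.564, -0.008, -1.607]
ft_force: [0.3, -0.9, 0.2]
opening: 0.567
```

Emit:
{"api": "apply_moves", "payload": {
  "increments": [
    [[0,-4,0],[0,0,0],5.4],
    [[0,-4,0],[0,0,0],5.4],
    [[0,-1.5,0],[0,0,0],7],
    [[0,0,0],[0,0,0],7],
    [[0,0,0],[0,0,0],7]
  ]
}}

```text
t: 57.35
eef_pos: [345.7, -325.7, 117.7]
tcp_rot: [-1.562, -0.009, -1.607]
ft_force: [1.3, -0.4, -0.4]
opening: 0.732
```

```bash
python3 -c "
from h import *
to(0,0); plan((658,-76,110,-177,7,10))
c=wrist(); wplates(c,31)"
```

```text
to(0,0): dx -31.29 dy 0.00 dz -35.73 cm  turn_y 0.0 deg | pos [ 346. -326.  118.] yaw -92.1 F [ 1.3 -0.4 -0.4] t 57.4 op 69.7mm q1 -0.90 q6 -0.86
[[[-2.6, 0.1, 3.0], [-0.1, 8.5, 0.0], 7], [[-3.0, 0.1, 2.6], [-0.1, 8.5, 0.0], 7], [[-3.4, 0.1, 2.1], [-0.1, 8.5, 0.0], 7], [[-3.7, 0.1, 1.6], [-0.1, 8.5, 0.0], 7], [[-3.9, 0.0, 1.1], [-0.1, 8.5, 0.0], 7]]
[[[-4.0, 0.1, 0.5], [-0.1, 8.5, 0.0], 7], [[-4.0, 0.0, -0.1], [-0.1, 8.5, 0.0], 7], [[-3.9, 0.1, -0.7], [-0.1, 8.5, 0.1], 7], [[-3.8, 0.0, -1.3], [0.0, 8.5, 0.0], 7], [[-3.5, 0.1, -1.8], [-0.1, 8.4, 0.1], 7]]
wrist blob (418,-315) ang 87 63x47 px [361. 197.]
wrist blob (346,-313) ang 88 60x43 px [279. 201.]
wrist blob (474,-318) ang 88 65x51 px [419. 199.]
```

Emit:
{"api": "apply_moves", "payload": {
  "increments": [
    [[-2.6,0,3.0],[-0.1,8.5,0],7],
    [[-3.0,0,2.6],[-0.1,8.5,0],7],
    [[-3.4,0,2.1],[-0.1,8.5,0],7],
    [[-3.7,0,1.6],[-0.1,8.5,0],7],
    [[-3.9,0,1.1],[-0.1,8.5,0],7]
  ]
}}

```text
t: 58.02
eef_pos: [504.8, -199.1, 112.5]
tcp_rot: [-1.574, -0.006, -2.376]
ft_force: [0.2, -1.1, -0.6]
opening: 0.737
```

Emit:
{"api": "apply_moves", "payload": {
  "increments": [
    [[-4.0,0,0.5],[-0.1,8.5,0],7],
    [[-4.0,0,-0.1],[-0.1,8.5,0],7],
    [[-3.9,0,-0.7],[-0.1,8.5,0.1],7],
    [[-3.8,0,-1.3],[0,8.5,0],7],
    [[-3.5,0,-1.8],[-0.1,8.4,0.1],7]
  ]
}}

```text
t: 58.65
eef_pos: [668.9, -75.4, 104.5]
tcp_rot: [-1.579, -0.015, -3.141]
ft_force: [0.7, 0.6, 0.2]
opening: 0.734
```

```bash
python3 -c "
from h import *
c=wrist(); save(c,'w10.png'); wlook(c,'plate_1_center'); wplates(c); plan((664,-74,50,-177,7),(664,-74,7,-177,7)); c=cam('top'); plates(c)"
```

```text
plate_1_center 0.56 [ 631. -237.   13.]
wrist blob (684,-82) ang 7 64x60 px [281. 196.]
wrist blob (683,77) ang 2 63x48 px [111. 199.]
[[[0.3, 2.7, 0.0], [0.3, -1.4, 0.4], 7], [[0.2, 2.7, 0.0], [0.2, -1.4, 0.4], 7], [[0.0, 4.3, 0.0], [0.0, 0.0, 0.0], 7], [[0, 0, 0], [0, 0, 0], 7], [[0, 0, 0], [0, 0, 0], 7]]
```

Emit:
{"api": "apply_moves", "payload": {
  "increments": [
    [[0.3,2.7,-0.2],[0.3,-1.4,0.4],7],
    [[0.2,2.7,0],[0.2,-1.4,0.4],7],
    [[0,2.2,0],[0,0,0],7],
    [[0,1.6,0],[0,0,0],7],
    [[0,0,0],[0,0,0],7]
  ]
}}

```text
t: 59.42
eef_pos: [658.3, -75.7, 6.7]
tcp_rot: [-1.572, -0.006, -3.078]
ft_force: [-0.2, -0.3, 1.0]
opening: 0.736
```

Emit:
{"api": "apply_moves", "payload": {
  "increments": [
    [[0,-0.2,0.5],[0,0,0],7],
    [[0,0,1.2],[0,0,0],7],
    [[0,0,1.4],[0,0,0],7],
    [[0,0,1.4],[0,0,0],7],
    [[0,0,1.4],[0,0,0],7]
  ]
}}

```text
t: 60.05
eef_pos: [662.6, -138.3, 10.8]
tcp_rot: [-1.572, -0.004, -3.077]
ft_force: [-0.1, 2.4, -1.6]
opening: 0.734
```

Emit:
{"api": "apply_moves", "payload": {
  "increments": [
    [[0,0,0.8],[0,0,0],7],
    [[0,0,0],[0,0,0],7],
    [[0,0,0],[0,0,0],7],
    [[0,0,0],[0,0,0],7],
    [[0,0,0],[0,0,0],7]
  ]
}}

```text
t: 60.68
eef_pos: [663.5, -148.1, 11.2]
tcp_rot: [-1.571, -0.003, -3.078]
ft_force: [-0.0, 0.0, 0.2]
opening: 0.737
```

Emit:
{"api": "apply_moves", "payload": {
  "increments": [
    [[0,0,-1.4],[0,0,0],7],
    [[0,0,-1.2],[0,0,0],7],
    [[0,0,-1.4],[0,0,0],7],
    [[0,0,-1.4],[0,0,0],7],
    [[0,0,-1.4],[0,0,0],7]
  ]
}}

```text
t: 61.3
eef_pos: [658.7, -75.9, 11.3]
tcp_rot: [-1.57, -0.003, -3.078]
ft_force: [0.3, -2.7, -1.0]
opening: 0.737
```

Emit:
{"api": "apply_moves", "payload": {
  "increments": [
    [[0,0,-0.3],[0,0,0],7],
    [[0,0,-0.3],[0,0,0],7],
    [[0,0,-0.3],[0,0,0],7],
    [[0,0,-0.3],[0,0,0],7],
    [[0,0,-0.3],[0,0,0],7]
  ]
}}

```text
t: 61.92
eef_pos: [657.7, -59.7, 11.2]
tcp_rot: [-1.57, -0.003, -3.077]
ft_force: [-0.7, -2.1, -0.7]
opening: 0.734
```

Emit:
{"api": "apply_moves", "payload": {
  "increments": [
    [[-0.5,0.6,0.3],[0,0,0],7],
    [[0,0,0],[0,0,0],3.5],
    [[0,0,0],[0,0,0],3.5],
    [[0,0,0],[0,0,0],3.5],
    [[0,0,0],[0,0,0],3.5]
  ]
}}

```text
t: 62.55
eef_pos: [663.2, -62.8, 4.9]
tcp_rot: [-1.57, -0.003, -3.078]
ft_force: [-1.3, -1.7, -0.3]
opening: 0.6
```

Emit:
{"api": "apply_moves", "payload": {
  "increments": [
    [[0,-3,0],[0,0,0],3.5],
    [[0,-4,0],[0,0,0],3.5],
    [[0,-3,0],[0,0,0],3.5],
    [[0,0,0],[0,0,0],3.5],
    [[0,0,0],[0,0,0],3.5]
  ]
}}

```text
t: 63.18
eef_pos: [660.4, -60.8, 101.0]
tcp_rot: [-1.574, -0.014, -3.077]
ft_force: [0.7, 0.7, -8.4]
opening: 0.439
```

```bash
python3 -c "
from h import *
plan((435,-60,110,-176,3.5,5),(432,288,110,-94.6,3.5,10)); to(0,0)"
```

```text
[[[4.5, -0.1, -0.3], [0.0, -0.1, 0.2], 3.5], [[4.5, -0.1, -0.3], [0.0, -0.1, 0.1], 3.5], [[4.5, -0.2, -0.3], [0.1, 0.0, 0.2], 3.5], [[4.5, -0.2, -0.3], [0.0, -0.1, 0.1], 3.5], [[4.5, -0.1, -0.4], [0.1, 0.0, 0.2], 3.5]]
[[[-0.2, 0.0, -3.5], [0.0, -8.1, 0.0], 3.5], [[-0.7, 0.0, -3.4], [0.0, -8.1, 0.0], 3.5], [[-1.2, 0.0, -3.3], [0.0, -8.2, 0.0], 3.5], [[-1.6, 0.0, -3.1], [0.0, -8.1, 0.0], 3.5], [[-2.0, 0.0, -2.8], [0.0, -8.2, 0.0], 3.5]]
[[[-2.4, 0.0, -2.5], [0.0, -8.1, 0.0], 3.5], [[-2.8, 0.0, -2.1], [0.0, -8.2, 0.0], 3.5], [[-3.0, 0.0, -1.7], [0.0, -8.1, 0.0], 3.5], [[-3.3, 0.0, -1.3], [0.0, -8.2, 0.0], 3.5], [[-3.3, 0.0, -0.7], [0.0, -8.1, 0.0], 3.5]]
to(0,0): dx 65.51 dy 0.00 dz -10.31 cm  turn_y 0.0 deg | pos [660. -61. 101.] yaw -176.3 F [ 0.7  0.7 -8.4] t 63.2 op 41.8mm q1 -0.19 q6 1.32
```

Opening reads 41.8 mm instead of the usual 44, so I'll look before carrying it.

```bash
python3 -c "
from h import *
c=wrist(); save(c,'w11.png'); to(0,0)"
```

```text
to(0,0): dx 65.52 dy 0.00 dz -10.32 cm  turn_y 0.0 deg | pos [660. -61. 101.] yaw -176.3 F [ 1.4 -0.  -8.8] t 63.2 op 41.3mm q1 -0.19 q6 1.32
```

View pics/w11.png

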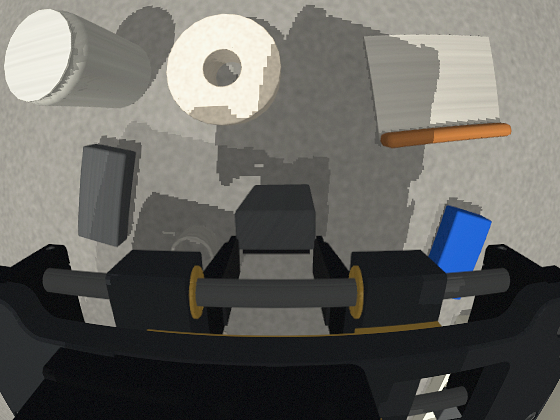

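The plate has swung in the jaws: it shows as a short face at (238–315, 205–250) instead of a full top. I'll fit its pose.

```bash
cat > fit.py <<'E'
from h import *
c=wrist(); s=readout.state(); print(s["eef_pos"].round(0))
px=np.array([(238,206),(315,206),(312,250),(243,250),(250,185),(308,185)],float)
f=K(c)[0,0]; d=px-[c["cx"],c["cy"]]; r=np.hypot(*d.T); n=d/r[:,None]*np.tan(r/f)[:,None]
# body axes: u length 84, v width 44, w height 26
def pts(hyp):
    if hyp=="end up": # ridge at w-face edge of -x end: lower face = end face, upper = long face
        return np.array([(0,22,0),(0,-22,0),(0,-22,-26),(0,22,-26),(84,22,0),(84,-22,0)],float)
    if hyp=="end up,long back": # ridge: upper=end face(26), lower = long face
        return np.array([(0,22,0),(0,-22,0),(84,-22,0),(84,22,0),(0,22,-26),(0,-22,-26)],float)
for h in ["end up","end up,long back"]:
    o=pts(h)
    for fl in (cv2.SOLVEPNP_SQPNP,cv2.SOLVEPNP_ITERATIVE,cv2.SOLVEPNP_EPNP):
        try: k,rv,tv=cv2.solvePnP(o,n,np.eye(3),None,flags=fl)
        except Exception as e: print(e); continue
        pr=cv2.projectPoints(o,rv,tv,np.eye(3),None)[0][:,0]; err=np.abs(pr-n).max()*f
        W=(c["T"]@np.c_[(cv2.Rodrigues(rv)[0]@o.T).T+tv.T,np.ones(6)].T)[:3].T
        print(h,"err px",err.round(1)); print((W-s["eef_pos"]).round(0).tolist())
E
python3 fit.py
```

```text
[660. -61. 101.]
end up err px 3.2
[[24.0, 24.0, -9.0], [28.0, -20.0, -8.0], [2.0, -22.0, -7.0], [-2.0, 22.0, -8.0], [21.0, 22.0, -93.0], [24.0, -22.0, -92.0]]
end up err px 2.7
[[24.0, 24.0, -11.0], [27.0, -20.0, -10.0], [1.0, -22.0, -9.0], [-2.0, 22.0, -10.0], [21.0, 21.0, -95.0], [24.0, -22.0, -94.0]]
end up err px 3.2
[[24.0, 24.0, -9.0], [28.0, -20.0, -8.0], [2.0, -22.0, -7.0], [-1.0, 22.0, -8.0], [21.0, 22.0, -93.0], [24.0, -22.0, -92.0]]
end up,long back err px 10.6
[[5.0, 22.0, -68.0], [7.0, -22.0, -68.0], [10.0, -22.0, 16.0], [8.0, 22.0, 16.0], [31.0, 23.0, -69.0], [33.0, -21.0, -69.0]]
end up,long back err px 10.3
[[130.0, -13.0, 377.0], [128.0, 31.0, 377.0], [183.0, 35.0, 440.0], [186.0, -9.0, 441.0], [111.0, -14.0, 395.0], [108.0, 30.0, 394.0]]
end up,long back err px 24.6
[[3.0, 22.0, -70.0], [5.0, -22.0, -71.0], [-4.0, -23.0, 13.0], [-6.0, 21.0, 13.0], [28.0, 23.0, -67.0], [30.0, -21.0, -68.0]]
```

The fit (error 3 px) says the grip slackened. The plate hangs on end, gripped near one end, with its original top face towards +x. I'll move to clear ground, tilt the tool so the foot goes to +x, and lay it down top side up.

Emit:
{"api": "apply_moves", "payload": {
  "increments": [
    [[1.2,-0.3,0.9],[0,0,0],3.5],
    [[1.3,-0.2,0.9],[0,0,0],3.5],
    [[1.3,0,0.9],[0,0,0],3.5],
    [[1.3,0,1.0],[0,0,0],3.5],
    [[1.2,0,0.9],[0,0,0],3.5]
  ]
}}

```text
t: 63.9
eef_pos: [595.4, -114.3, 105.1]
tcp_rot: [-1.575, -0.018, -3.077]
ft_force: [0.0, 0.1, -7.1]
opening: 0.436
```

Emit:
{"api": "apply_moves", "payload": {
  "increments": [
    [[0,0,0],[0,0,6],3.5],
    [[0,0,0],[0,0,7],3.5],
    [[0,0,0],[0,0,7],3.5],
    [[0,0,0],[0,0,7],3.5],
    [[0,0,0],[0,0,7],3.5]
  ]
}}

```text
t: 64.53
eef_pos: [595.7, -109.0, 106.2]
tcp_rot: [-1.602, 0.476, -3.076]
ft_force: [0.8, 1.6, -7.5]
opening: 0.435
```

```bash
python3 -c "
from h import *
c=wrist(); c2=cam('side'); a=cv2.cvtColor(c['img'],4)[130:330]; b=cv2.resize(cv2.cvtColor(c2['img'],4)[150:330,220:420],(560,504))
cv2.imwrite('pics/mix1.png',np.vstack([a,b])[:600]); print(np.vstack([a,b]).shape); to(0,0); print(readout.state()['tcp_rot'])"
```

```text
(704, 560, 3)
to(0,0): dx 58.72 dy 0.00 dz -14.71 cm  turn_y 0.0 deg | pos [ 596. -109.  106.] yaw -176.3 F [ 0.1 -0.3 -8.1] t 64.6 op 40.9mm q1 -0.40 q6 0.27
[-1.60292784  0.47481583 -3.07678537]
```

View pics/mix1.png

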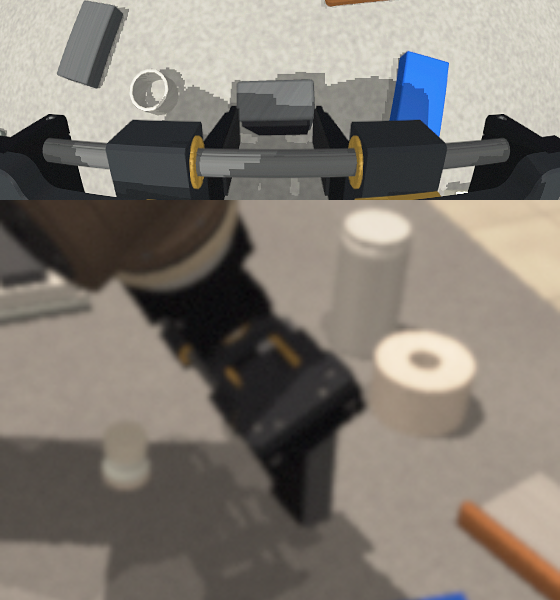

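The plate still hangs plumb, so it pivots freely in the pads. I'll lower its foot to the counter.

Emit:
{"api": "apply_moves", "payload": {
  "increments": [
    [[0.2,0.4,0],[0,0,0],3.5],
    [[0.2,0.4,0],[0,0,0],3.5],
    [[0.1,0.2,0],[0,0,0],3.5],
    [[0,0,0],[0,0,0],3.5],
    [[0,0,0],[0,0,0],3.5]
  ]
}}

```text
t: 65.25
eef_pos: [595.8, -109.0, 93.9]
tcp_rot: [-1.602, 0.472, -3.076]
ft_force: [-0.1, -0.1, -7.7]
opening: 0.436
```

Emit:
{"api": "apply_moves", "payload": {
  "increments": [
    [[0.1,0.2,0],[0,0,0],3.5],
    [[0.1,0.1,0],[0,0,0],3.5],
    [[0,0,0],[0,0,0],3.5],
    [[0,0,0],[0,0,0],3.5],
    [[0,0,0],[0,0,0],3.5]
  ]
}}

```text
t: 65.88
eef_pos: [595.5, -109.0, 90.3]
tcp_rot: [-1.601, 0.472, -3.076]
ft_force: [0.2, 0.1, -6.4]
opening: 0.438
```

Emit:
{"api": "apply_moves", "payload": {
  "increments": [
    [[0.1,0.2,0],[0,0,0],3.5],
    [[0.1,0.1,0],[0,0,0],3.5],
    [[0,0,0],[0,0,0],3.5],
    [[0,0,0],[0,0,0],3.5],
    [[0,0,0],[0,0,0],3.5]
  ]
}}

```text
t: 66.5
eef_pos: [595.0, -109.0, 86.5]
tcp_rot: [-1.601, 0.472, -3.076]
ft_force: [0.1, 0.2, -7.4]
opening: 0.432
```

Emit:
{"api": "apply_moves", "payload": {
  "increments": [
    [[0.1,0.2,0],[0,0,0],3.5],
    [[0.1,0.1,0],[0,0,0],3.5],
    [[0,0,0],[0,0,0],3.5],
    [[0,0,0],[0,0,0],3.5],
    [[0,0,0],[0,0,0],3.5]
  ]
}}

```text
t: 67.12
eef_pos: [594.6, -109.0, 82.7]
tcp_rot: [-1.601, 0.472, -3.076]
ft_force: [-0.9, 1.2, -7.8]
opening: 0.431
```

Emit:
{"api": "apply_moves", "payload": {
  "increments": [
    [[0.1,0.2,0],[0,0,0],3.5],
    [[0.1,0.1,0],[0,0,0],3.5],
    [[0,0,0],[0,0,0],3.5],
    [[0,0,0],[0,0,0],3.5],
    [[0,0,0],[0,0,0],3.5]
  ]
}}

```text
t: 67.75
eef_pos: [594.6, -109.1, 79.5]
tcp_rot: [-1.6, 0.474, -3.076]
ft_force: [-0.1, -0.9, -6.0]
opening: 0.436
```

Emit:
{"api": "apply_moves", "payload": {
  "increments": [
    [[0.1,0.2,0],[0,0,0],3.5],
    [[0.1,0.1,0],[0,0,0],3.5],
    [[0,0,0],[0,0,0],3.5],
    [[0,0,0],[0,0,0],3.5],
    [[0,0,0],[0,0,0],3.5]
  ]
}}

```text
t: 68.38
eef_pos: [596.1, -110.2, 78.8]
tcp_rot: [-1.597, 0.48, -3.076]
ft_force: [-0.7, -0.4, -1.4]
opening: 0.441
```

```bash
python3 -c "
from h import *
c2=cam('side'); to(0,0)
p=readout.state()['eef_pos']; u,v=w2px(c2,p).astype(int); print(u,v)
b=cv2.resize(cv2.cvtColor(c2['img'],4)[v-60:v+60,u-80:u+80],(800,600),interpolation=2); cv2.imwrite('pics/s2.png',b)
for z in (0,84): print(z,(w2px(c2,[p[0],p[1],z])-[u-80,v-60])*5)"
```

```text
to(0,0): dx 58.77 dy 0.00 dz -14.91 cm  turn_y 0.0 deg | pos [ 596. -110.   79.] yaw -176.2 F [-0.8 -0.3 -0.9] t 68.4 op 41.9mm q1 -0.40 q6 0.04
322 242
0 [386.11615916 443.13216778]
84 [401.04474108 290.74393183]
```

View pics/s2.png

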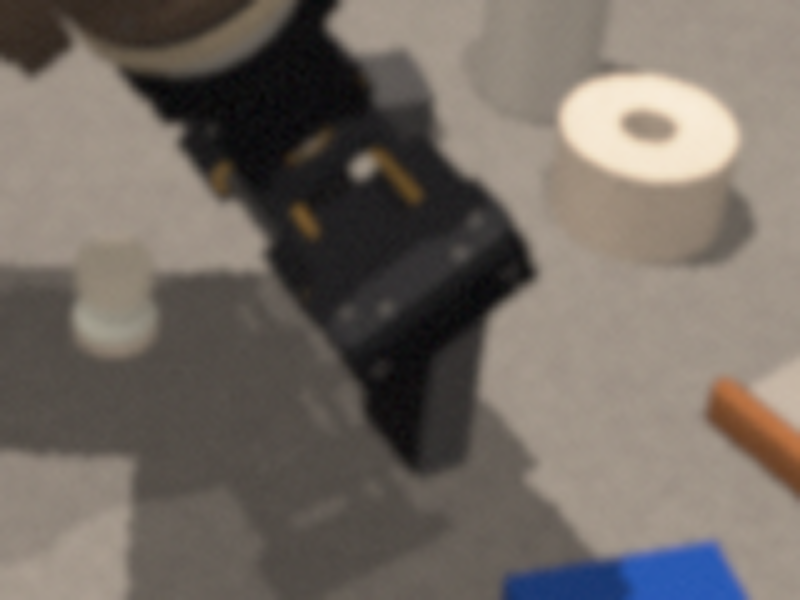

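The plate now stands on the counter (Fz −1). I'll drag its top towards −x along an arc about its foot, so it lies down with the top face up.

Emit:
{"api": "apply_moves", "payload": {
  "increments": [
    [[0.9,-0.4,0],[0,0,0],3.5],
    [[1.0,-0.3,0],[0,0,0],3.5],
    [[1.0,-0.2,0],[0,0,0],3.5],
    [[1.1,0,0],[0,0,0],3.5],
    [[1.2,0.1,0],[0,0,0],3.5]
  ]
}}

```text
t: 69.05
eef_pos: [547.7, -115.1, 64.0]
tcp_rot: [-1.593, 0.486, -3.075]
ft_force: [-4.5, 1.0, 5.8]
opening: 0.442
```

```bash
cat > fit2.py <<'E'
from h import *
c=wrist(); to(0,0); s=readout.state()
im=cv2.cvtColor(c["img"],cv2.COLOR_RGB2GRAY)
for v in range(160,260,8): print(v,' '.join('%3d'%x for x in im[v,215:345:6]))
E
python3 fit2.py
```

```text
to(0,0): dx 53.74 dy 0.00 dz -15.09 cm  turn_y 0.0 deg | pos [ 546. -115.   63.] yaw -176.2 F [-8.4 -0.4  9. ] t 69.1 op 42.1mm q1 -0.45 q6 -0.47
160 159 164 156 156 155 163 156 159 153 151 152 224 233 227 230 228 229 232 229 227 232 226
168 156 152 155 152 157 155 163 157 154 154 154 159 157 237 227 232 229 222 228 230 234 235
176 158 157 152 157 161 156  75  79  82  80  81  81  80  83  79  92 232 226 228 228 234 228
184 156 159 160 151 159 161  77  81  81  79  81  81  80  79  77  80 161 157 229 230 230 231
192 163 153 155 160 160  77  78  81  82  78  79  80  81  79  79  80  90 151 230 152 228 236
200 156 160 158 159 151  80  82  80  81  80  81  82  79  79  79  80  79 154 152 151 156 159
208 162 159 153 151  80  81  82  79  81  81  80  82  79  78  79  79  80 164 151 154 151 157
216 154 163 161 157  93  95  95  95  92  94  94  93  92  91  91  96  93 161 159 157 157 150
224 155 157 163 130  95  95  92  93  91  93  93  91  89  92  94  93  92 166 152 159 161 157
232 152 154 143 125  93  93  91  94  93  92  92  92  93  95  91  93  94 154 156 161 157 153
240 156 162 155  19  93  91  93  93  92  93  93  93  94  94  92  94  94  36  36 152 156 156
248 157  25  29  40  88  91  92  92  89  91  90  94  91  93  92  91  76  36  26  25 159 150
256  20  26  27  37  97 130 126 129 130 128 136 132 127 153 157 157 154  35  30  24  26 158
```

It's tilting the right way: the top face is growing in view and Fx is −8. Continuing down.

Emit:
{"api": "apply_moves", "payload": {
  "increments": [
    [[1.3,0.4,0],[0,0,0],3.5],
    [[1.4,0.7,0],[0,0,0],3.5],
    [[1.3,1.0,0],[0,0,0],3.5],
    [[0.7,0.8,0],[0,0,0],3.5],
    [[0,0,0],[0,0,0],3.5]
  ]
}}

```text
t: 69.72
eef_pos: [516.9, -117.1, 15.7]
tcp_rot: [-1.589, 0.485, -3.074]
ft_force: [-0.7, 0.9, -3.1]
opening: 0.442
```

```bash
python3 fit2.py
```

```text
to(0,0): dx 50.80 dy 0.00 dz -15.18 cm  turn_y 0.0 deg | pos [ 517. -117.   16.] yaw -176.1 F [-1.4  1.  -2. ] t 69.8 op 42.1mm q1 -0.48 q6 -1.10
160 174 161 167 162  83 101 102 102 101  99 100 100 101 101  97  98 100 131 165 162 160 170
168 168 161 157 170  86  99 102 101 101 101  99 101  99 101  98  95 100 107 160 158 161 168
176 158 165 160 168  93 101 101 102 101 102 101 102  99 100 100  97 102  84 164 158 167 163
184 165 167 169 161  96  99 103 100 102 102  99 101  99 101  98  99 149  84 160 161 167 158
192 156 162 167 138 100 100 101  95 102 103 100 101  97  99  98  97  99  86 160 166 167 166
200 165 156 158 131  99 100 101  96 102 101  99 103  96  99  96 109 101  92 166 162 161 166
208 160 161 164 129  99 100  99  97  99 102 100 100  99 137  97  96 101  95 168 159 157 160
216 167 161 162 113  97 100 102  96  98 102 100 101  94  96  98  97 102  94 162 162 158 164
224 164 161 163  85  98 101 103  99  97 102 100 100 146 100  98  97 102  93 165 159 160 162
232 167 170 170  85  98  99 101  98  97 102 100 151  97  98  99  98 101  94 162 162 159 162
240 161 162 168  26  80  76  79  80  80  80  75  76  78  79  79  76  79  42  29 161 160 159
248 174  26  26  43 147 138 128 128 119 109 107 100  95  95  88  81  84  39  27  29 160 163
256  23  27  28  38 148 165 160 162 162 169 163 165 171 167 134 134 135  36  36  24  25 167
```

It's nearly flat. I'll release and back off along the tool axis, then straighten up.

Emit:
{"api": "apply_moves", "payload": {
  "increments": [
    [[0,0,0],[0,0,0],7],
    [[0,0,0],[0,0,0],7],
    [[0,0,0],[0,0,0],7],
    [[0,-2,0],[0,0,0],7],
    [[0,-4,0],[0,0,0],7]
  ]
}}

```text
t: 70.4
eef_pos: [490.6, -120.3, 70.4]
tcp_rot: [-1.588, 0.487, -3.073]
ft_force: [-0.0, 0.6, 0.7]
opening: 0.735
```

Emit:
{"api": "apply_moves", "payload": {
  "increments": [
    [[0,-3,0],[0,0,-5],7],
    [[0,0,0],[0,0,-7],7],
    [[0,0,0],[0,0,-7],7],
    [[0,0,0],[0,0,-7],7],
    [[0,0,0],[0,0,0],7]
  ]
}}

```text
t: 71.03
eef_pos: [490.4, -104.7, 82.2]
tcp_rot: [-1.644, 0.312, -3.059]
ft_force: [0.1, 0.0, 0.2]
opening: 0.734
```

```bash
python3 -c "
from h import *
to(550,-118); tilt(-176); c=wrist(); wplates(c); save(c,'w12.png')"
```

```text
to(550,-118): dx -5.83 dy 0.00 dz 1.82 cm  turn_y 0.0 deg | pos [ 490. -105.   82.] yaw -175.2 F [0.1 0.  0.2] t 71.0 op 69.8mm q1 -0.46 q6 0.37
untilt rotvec deg [  4.3   1.4 -17.8]
wrist blob (652,67) ang -31 90x47 px [120.  56.]
wrist blob (556,-115) ang 3 75x44 px [300. 168.]
```

View pics/w12.png

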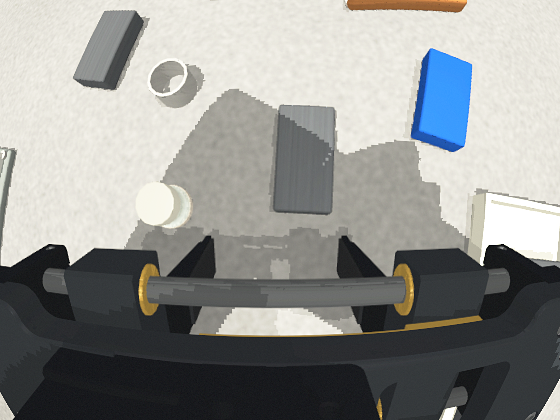

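The plate lies flat again at about (306,160). Before trusting it, I need to be sure it wasn't turned over, so I'll compare it with earlier views and with plate A.

Emit:
{"api": "apply_moves", "payload": {
  "increments": [
    [[0,-0.5,0],[1,0.3,-4.5],7],
    [[0,0,0],[1,0.3,-4.5],7],
    [[0,0,0],[1,0.3,-4.5],7],
    [[0,0,0],[1,0.3,-4.5],7],
    [[0,0,0],[0,0,0],7]
  ]
}}

```text
t: 71.7
eef_pos: [487.0, -101.1, 85.6]
tcp_rot: [-1.59, 0.004, -3.063]
ft_force: [0.9, -0.4, -0.1]
opening: 0.737
```

```bash
python3 -c "
from h import *
tilt(-176); c=wrist(); save(c,'w13.png'); wplates(c); t=cam('top'); plates(t); s=cam('side'); save(s,'s3.png')
w12=cv2.imread('pics/w12.png'); w11=cv2.imread('pics/w11.png'); w10=cv2.imread('pics/w10.png'); s3=cv2.imread('pics/s3.png'); w13=cv2.imread('pics/w13.png'); s1=cv2.resize(cv2.imread('pics/side1.png'),(560,420),interpolation=cv2.INTER_AREA)
z=lambda i,x,y,w,h:cv2.resize(i[max(y,0):y+h,max(x,0):x+w],(266,300),interpolation=cv2.INTER_CUBIC)
def sp(p): 
    u,v=w2px(s,p); return int(u)-44,int(v)-50
a=np.hstack([z(w12,250,80,115,150),z(w12,65,0,90,100),z(w11,220,170,115,130)])
b=np.hstack([z(w13,230,100,115,130),z(s3,*sp([556,-115,13]),88,100),z(s1,*sp([664,-73,13]),88,100)])
cv2.imwrite('pics/comp.png',np.vstack([a,b]))"
```

```text
untilt rotvec deg [ 1.1  0.5 -0.2]
wrist blob (643,81) ang 81 45x44 px [85. 25.]
wrist blob (561,-114) ang 3 84x44 px [305. 128.]
plate (664,92) ang -10 87x45
plate (505,284) ang 85 84x44
```

View pics/comp.png

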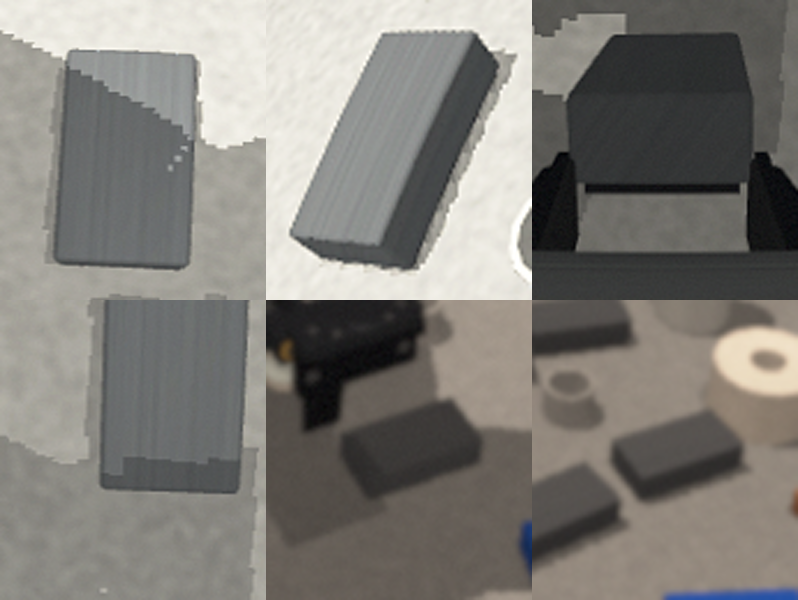

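The top face matches A's brushed top. In the hanging view a thin dark grit layer showed on the −x face, so D is grit down again, at (561,−114), 3°. I'll regrasp it.

```bash
python3 -c "
from h import *
plan((561,-114,60,-177,7,2),(561,-114,7,-177,7,2))"
```

```text
[[[-3.7, 1.3, 0.9], [0.5, 0.7, -0.1], 7], [[-3.7, 1.3, 0.9], [0.6, 0.7, -0.1], 7], [[0.0, 2.6, 0.0], [0.0, 0.0, 0.0], 7], [[0.0, 2.7, 0.0], [0.0, 0.0, 0.0], 7], [[0, 0, 0], [0, 0, 0], 7]]
```

Emit:
{"api": "apply_moves", "payload": {
  "increments": [
    [[-3.7,1.3,0.9],[0.5,0.7,-0.1],7],
    [[-3.7,1.3,0.9],[0.6,0.7,-0.1],7],
    [[0,0,0],[0,0,0],7],
    [[0,2.6,0],[0,0,0],7],
    [[0,2.4,0],[0,0,0],7]
  ]
}}

```text
t: 72.47
eef_pos: [560.8, -114.0, 9.5]
tcp_rot: [-1.576, 0.008, -3.09]
ft_force: [-0.1, 0.2, -0.9]
opening: 0.738
```

```bash
python3 -c "
from h import *
to(561,-114,5,-177)"
```

```text
to(561,-114): dx -0.02 dy 0.45 dz 0.00 cm  turn_y -0.1 deg | pos [ 561. -114.    9.] yaw -177.1 F [-0.1  0.2 -0.9] t 72.5 op 70.2mm q1 -0.32 q6 1.19
```

Emit:
{"api": "apply_moves", "payload": {
  "increments": [
    [[0,0.5,0],[0,0,0],7],
    [[0,0,0],[0,0,0],3.5],
    [[0,0,0],[0,0,0],3.5],
    [[0,0,0],[0,0,0],3.5],
    [[0,0,0],[0,0,0],3.5]
  ]
}}

```text
t: 73.1
eef_pos: [558.9, -113.9, 5.8]
tcp_rot: [-1.578, 0.008, -3.091]
ft_force: [0.4, -0.4, -7.6]
opening: 0.455
```

Emit:
{"api": "apply_moves", "payload": {
  "increments": [
    [[0,0,0],[0,0,0],3.5],
    [[0,-2,0],[0,0,0],3.5],
    [[0,-3,0],[0,0,0],3.5],
    [[0,-4,0],[0,0,0],3.5],
    [[0,0,0],[0,0,0],3.5]
  ]
}}

```text
t: 73.72
eef_pos: [556.4, -113.8, 95.4]
tcp_rot: [-1.581, 0.002, -3.09]
ft_force: [0.1, -0.1, -9.0]
opening: 0.46
```

```bash
python3 -c "
from h import *
plan((440,-60,105,-176,3.5,3),(432,288,105,-94.6,3.5,10)); to(0,0); c=wrist(); wplates(c,115)"
```

```text
[[[3.8, -0.3, -2.0], [0.2, -0.4, 0.0], 3.5], [[3.8, -0.3, -2.0], [0.2, -0.3, -0.1], 3.5], [[3.7, -0.3, -2.0], [0.2, -0.4, 0.0], 3.5], [[-0.2, 0.0, -3.5], [0.0, -8.1, 0.0], 3.5], [[-0.6, 0.0, -3.4], [0.0, -8.1, 0.0], 3.5]]
[[[-1.1, 0.0, -3.3], [0.0, -8.1, 0.0], 3.5], [[-1.6, 0.0, -3.1], [0.0, -8.2, 0.0], 3.5], [[-2.0, 0.0, -2.8], [0.0, -8.1, 0.0], 3.5], [[-2.4, 0.0, -2.5], [0.0, -8.2, 0.0], 3.5], [[-2.7, 0.0, -2.2], [0.0, -8.1, 0.0], 3.5]]
[[[-3.0, 0.0, -1.8], [0.0, -8.2, 0.0], 3.5], [[-3.3, 0.0, -1.3], [0.0, -8.1, 0.0], 3.5], [[-3.4, 0.0, -0.8], [0.0, -8.2, 0.0], 3.5], [[0, 0, 0], [0, 0, 0], 3.5], [[0, 0, 0], [0, 0, 0], 3.5]]
to(0,0): dx 54.98 dy 0.00 dz -14.21 cm  turn_y 0.0 deg | pos [ 556. -114.   95.] yaw -177.1 F [ 0.1 -0.1 -9. ] t 73.7 op 43.8mm q1 -0.32 q6 1.19
wrist blob (649,-1) ang -9 51x10 px [73. 87.]
wrist blob (589,-112) ang -87 44x28 px [276. 206.]
```

Emit:
{"api": "apply_moves", "payload": {
  "increments": [
    [[3.8,-0.5,-2.0],[0.2,-0.4,0],3.5],
    [[3.8,-0.4,-2.0],[0.2,-0.3,-0.1],3.5],
    [[3.7,-0.4,-2.0],[0.2,-0.4,0],3.5],
    [[-0.2,0,-3.5],[0,-8.1,0],3.5],
    [[-0.6,0,-3.4],[0,-8.1,0],3.5]
  ]
}}

```text
t: 74.4
eef_pos: [429.0, 11.9, 99.4]
tcp_rot: [-1.58, -0.014, -2.784]
ft_force: [0.9, 0.4, -7.5]
opening: 0.461
```

Emit:
{"api": "apply_moves", "payload": {
  "increments": [
    [[-1.1,0,-3.3],[0,-8.1,0],3.5],
    [[-1.6,0,-3.1],[0,-8.2,0],3.5],
    [[-2.0,0,-2.8],[0,-8.1,0],3.5],
    [[-2.4,0,-2.5],[0,-8.2,0],3.5],
    [[-2.7,0,-2.2],[0,-8.1,0],3.5]
  ]
}}

```text
t: 75.03
eef_pos: [417.6, 190.5, 92.0]
tcp_rot: [-1.598, -0.012, -2.051]
ft_force: [0.7, 0.5, -8.0]
opening: 0.461
```

Emit:
{"api": "apply_moves", "payload": {
  "increments": [
    [[-3.0,0,-1.8],[0,-8.2,0],3.5],
    [[-3.3,0,-1.3],[0,-8.1,0],3.5],
    [[-3.4,0,-0.8],[0,-8.2,0],3.5],
    [[0,0,0],[0,0,0],3.5],
    [[0,0,0],[0,0,0],3.5]
  ]
}}

```text
t: 75.65
eef_pos: [407.2, 299.2, 83.1]
tcp_rot: [-1.613, -0.006, -1.605]
ft_force: [-0.1, -1.0, -7.4]
opening: 0.457
```

```bash
python3 -c "
from h import *
z=readout.state()['eef_pos'][2]; c=wrist(); wplates(c,z+21); to(431,287,28,-94.6); plan((431,287,60,-94.6,3.5),(431,287,28,-94.6,3.5))"
```

```text
wrist blob (409,384) ang -2 24x23 px [272.  97.]
wrist blob (549,376) ang -4 52x21 px [529. 126.]
wrist blob (462,368) ang 5 99x19 px [380. 132.]
wrist blob (409,333) ang -2 43x28 px [276. 206.]
wrist blob (479,328) ang -5 35x24 px [414. 212.]
to(431,287): dx 1.12 dy 5.52 dz 2.41 cm  turn_y 2.6 deg | pos [407. 299.  83.] yaw -92.0 F [-0.1 -0.5 -8.1] t 75.7 op 43.9mm q1 0.49 q6 0.51
[[[1.1, 2.2, 2.5], [2.4, 2.6, 0.4], 3.5], [[0.0, 3.2, 0.0], [0.0, 0.0, 0.0], 3.5], [[0, 0, 0], [0, 0, 0], 3.5], [[0, 0, 0], [0, 0, 0], 3.5], [[0, 0, 0], [0, 0, 0], 3.5]]
```

Emit:
{"api": "apply_moves", "payload": {
  "increments": [
    [[1.2,1.0,2.3],[2.4,2.6,0.4],3.5],
    [[0,2.0,0],[0,0,0],3.5],
    [[0,1.3,0],[0,0,0],3.5],
    [[0,0.8,0],[0,0,0],3.5],
    [[0,0,0],[0,0,0],3.5]
  ]
}}

```text
t: 76.32
eef_pos: [430.1, 282.7, 28.6]
tcp_rot: [-1.572, -0.0, -1.659]
ft_force: [0.3, -0.3, -8.1]
opening: 0.46
```

```bash
python3 -c "
from h import *
to(429,286,21,-94.6); tilt(-94.6)"
```

```text
to(429,286): dx -0.32 dy 0.76 dz -0.14 cm  turn_y -0.4 deg | pos [430. 283.  29.] yaw -95.0 F [ 0.3 -0.3 -8.1] t 76.3 op 43.7mm q1 0.45 q6 0.54
untilt rotvec deg [ 0.1 -0.4  0. ]
```

Emit:
{"api": "apply_moves", "payload": {
  "increments": [
    [[-0.3,0.3,-0.1],[0,0,0],3.5],
    [[0,0.3,0],[0,0,0],3.5],
    [[0,0,0],[0,0,0],5.4],
    [[0,0,0],[0,0,0],5.4],
    [[0,-0.5,0],[0,0,0],5.4]
  ]
}}

```text
t: 76.95
eef_pos: [430.6, 287.0, 29.6]
tcp_rot: [-1.568, 0.002, -1.658]
ft_force: [-0.6, -0.3, -0.1]
opening: 0.564
```

Emit:
{"api": "apply_moves", "payload": {
  "increments": [
    [[0,-4,0],[0,0,0],5.4],
    [[0,-4,0],[0,0,0],5.4],
    [[0,-2,0],[0,0,0],7],
    [[0,0,0],[0,0,0],7],
    [[0,0,0],[0,0,0],7]
  ]
}}

```text
t: 77.58
eef_pos: [430.6, 286.9, 134.4]
tcp_rot: [-1.565, 0.004, -1.659]
ft_force: [-0.6, -0.4, -0.2]
opening: 0.732
```

```bash
python3 -c "
from h import *
c=wrist(); wplates(c,41); to(0,0); plan((560,160,120,-150,7,6),(658,95,115,-190,7,4))"
```

```text
wrist blob (404,391) ang -6 32x32 px [232.  92.]
wrist blob (589,381) ang 1 51x28 px [449.  95.]
wrist blob (431,300) ang 85 63x43 px [274. 197.]
wrist blob (505,293) ang 86 66x47 px [361. 197.]
to(0,0): dx 32.35 dy 0.00 dz -40.38 cm  turn_y 0.0 deg | pos [431. 287. 134.] yaw -95.0 F [ 0.2 -0.8 -0.4] t 77.6 op 69.6mm q1 0.46 q6 0.55
[[[1.9, 0.2, 2.3], [0.0, 9.2, -0.1], 7], [[1.5, 0.3, 2.6], [0.0, 9.2, 0.0], 7], [[1.1, 0.2, 2.8], [0.0, 9.1, -0.1], 7], [[0.6, 0.3, 3.0], [-0.1, 9.2, -0.1], 7], [[0.2, 0.2, 3.0], [-0.1, 9.1, 0.0], 7]]
[[[-0.4, 0.3, 3.0], [0.0, 9.2, -0.1], 7], [[-1.3, 0.1, 2.6], [0.0, 10.0, 0.0], 7], [[-1.8, 0.1, 2.4], [0.0, 10.0, 0.0], 7], [[-2.1, 0.1, 2.0], [0.0, 10.0, 0.0], 7], [[-2.5, 0.2, 1.7], [0.0, 10.0, 0.0], 7]]
```

Emit:
{"api": "apply_moves", "payload": {
  "increments": [
    [[1.9,0.1,2.3],[0,9.2,-0.1],7],
    [[1.5,0.1,2.6],[0,9.2,0],7],
    [[1.1,0.1,2.8],[0,9.1,-0.1],7],
    [[0.6,0.1,3.0],[-0.1,9.2,-0.1],7],
    [[0.2,0.1,3.0],[-0.1,9.1,0],7]
  ]
}}

```text
t: 78.25
eef_pos: [537.3, 178.0, 124.0]
tcp_rot: [-1.574, -0.007, -2.479]
ft_force: [-0.4, 0.5, -0.7]
opening: 0.735
```

Emit:
{"api": "apply_moves", "payload": {
  "increments": [
    [[-0.4,0.1,3.0],[0,9.2,-0.1],7],
    [[-1.3,0.1,2.6],[0,10,0],7],
    [[-1.8,0.1,2.4],[0,10,0],7],
    [[-2.1,0.1,2.0],[0,10,0],7],
    [[-2.5,0,1.7],[0,10,0],7]
  ]
}}

```text
t: 78.88
eef_pos: [656.4, 83.7, 111.3]
tcp_rot: [-1.563, -0.018, 2.915]
ft_force: [-0.4, 0.4, -1.0]
opening: 0.739
```

```bash
python3 -c "
from h import *
c=wrist(); wplates(c); wlook(c,'plate_1_center'); t=cam('top'); plates(t); to(663,92,6,-190); plan((663,92,60,-190,7,2),(663,92,8,-190,7,2))"
```

```text
wrist blob (689,89) ang 81 45x44 px [261. 168.]
plate_1_center 0.64 [ 630. -234.   14.]
to(663,92): dx -0.48 dy 10.52 dz -0.98 cm  turn_y -2.6 deg | pos [656.  84. 111.] yaw 167.4 F [-1.1 -0.7 -1.2] t 79.0 op 69.9mm q1 0.03 q6 1.82
[[[-0.3, 2.6, -0.5], [-0.2, -1.3, 0.5], 7], [[-0.3, 2.5, -0.5], [-0.2, -1.3, 0.6], 7], [[0.0, 2.6, 0.0], [0.0, 0.0, 0.0], 7], [[0.0, 2.6, 0.0], [0.0, 0.0, 0.0], 7], [[0, 0, 0], [0, 0, 0], 7]]
```

Emit:
{"api": "apply_moves", "payload": {
  "increments": [
    [[-0.6,2.6,-0.5],[-0.2,-1.3,0.5],7],
    [[-0.5,2.5,-0.5],[-0.2,-1.3,0.6],7],
    [[0,2.4,0],[0,0,0],7],
    [[0,2.2,0],[0,0,0],7],
    [[0,0,0],[0,0,0],7]
  ]
}}

```text
t: 79.65
eef_pos: [663.4, 94.5, 8.4]
tcp_rot: [-1.57, -0.005, 2.984]
ft_force: [0.1, -0.8, 0.3]
opening: 0.739
```

```bash
python3 -c "
from h import *
to(666,92,6,-190)"
```

```text
to(666,92): dx -0.29 dy 0.24 dz 0.20 cm  turn_y 1.0 deg | pos [663.  94.   8.] yaw 171.0 F [ 0.1 -0.8  0.3] t 79.7 op 70.3mm q1 0.04 q6 1.77
```

Emit:
{"api": "apply_moves", "payload": {
  "increments": [
    [[-0.3,0.2,-0.5],[0,0,0],7],
    [[0,0,-1.2],[0,0,0],7],
    [[0,0,-1.4],[0,0,0],7],
    [[0,0,-1.4],[0,0,0],7],
    [[0,0,-1.4],[0,0,0],7]
  ]
}}

```text
t: 80.28
eef_pos: [676.4, 156.3, 8.7]
tcp_rot: [-1.57, -0.003, 2.987]
ft_force: [-1.0, -2.2, -2.3]
opening: 0.739
```

Emit:
{"api": "apply_moves", "payload": {
  "increments": [
    [[0,0,-0.3],[0,0,0],7],
    [[0,0,-0.3],[0,0,0],7],
    [[0,0,-0.3],[0,0,0],7],
    [[0,0,-0.3],[0,0,0],7],
    [[0,0,-0.3],[0,0,0],7]
  ]
}}

```text
t: 80.9
eef_pos: [678.8, 172.3, 8.8]
tcp_rot: [-1.569, -0.003, 2.987]
ft_force: [-0.8, -2.0, -0.9]
opening: 0.735
```

Emit:
{"api": "apply_moves", "payload": {
  "increments": [
    [[0,0,1.4],[0,0,0],7],
    [[0,0,1.2],[0,0,0],7],
    [[0,0,1.4],[0,0,0],7],
    [[0,0,1.4],[0,0,0],7],
    [[0,0,1.4],[0,0,0],7]
  ]
}}

```text
t: 81.53
eef_pos: [667.9, 101.6, 9.1]
tcp_rot: [-1.571, -0.002, 2.987]
ft_force: [0.8, 1.3, -0.5]
opening: 0.733
```

Emit:
{"api": "apply_moves", "payload": {
  "increments": [
    [[0,0,0.3],[0,0,0],7],
    [[0,0,0.3],[0,0,0],7],
    [[0,0,0.3],[0,0,0],7],
    [[0,0,0.3],[0,0,0],7],
    [[0,0,0.3],[0,0,0],7]
  ]
}}

```text
t: 82.15
eef_pos: [665.5, 85.5, 9.0]
tcp_rot: [-1.571, -0.002, 2.987]
ft_force: [0.5, 3.0, -2.1]
opening: 0.738
```

A reads about 2 N, so it's fine. That makes three of each.

Emit:
{"api": "apply_moves", "payload": {
  "increments": [
    [[0,0.4,-0.2],[0,0,0],7],
    [[0,0,0],[0,0,0],3.5],
    [[0,0,0],[0,0,0],3.5],
    [[0,0,0],[0,0,0],3.5],
    [[0,0,0],[0,0,0],3.5]
  ]
}}

```text
t: 82.78
eef_pos: [665.9, 87.8, 4.9]
tcp_rot: [-1.571, -0.002, 2.987]
ft_force: [0.3, 1.1, -1.3]
opening: 0.462
```

Emit:
{"api": "apply_moves", "payload": {
  "increments": [
    [[0,0,0],[0,0,0],3.5],
    [[0,-2,0],[0,0,0],3.5],
    [[0,-4,0],[0,0,0],3.5],
    [[0,-4,0],[0,0,0],3.5],
    [[0,0,0],[0,0,0],3.5]
  ]
}}

```text
t: 83.4
eef_pos: [664.5, 86.9, 108.2]
tcp_rot: [-1.57, -0.006, 2.987]
ft_force: [0.7, -0.2, -6.7]
opening: 0.464
```

```bash
python3 -c "
from h import *
z=readout.state()['eef_pos'][2]; c=wrist(); wplates(c,z+21); to(0,0); plan((500,150,112,-170,3.5,5),(357,295,112,-94.6,3.5,8))"
```

```text
wrist blob (697,82) ang 81 44x27 px [276. 207.]
to(0,0): dx 64.22 dy 0.00 dz 18.79 cm  turn_y 0.0 deg | pos [663.  87. 106.] yaw 171.1 F [-0.6  0.3 -6.8] t 83.5 op 43.8mm q1 0.03 q6 1.76
[[[3.4, -0.1, -0.7], [0.0, -3.8, 0.1], 3.5], [[3.4, -0.1, -1.0], [0.0, -3.8, 0.1], 3.5], [[3.3, -0.1, -1.2], [0.0, -3.8, 0.1], 3.5], [[3.2, -0.1, -1.4], [0.0, -3.7, 0.1], 3.5], [[3.1, -0.1, -1.6], [0.0, -3.8, 0.2], 3.5]]
[[[1.4, 0.0, -2.1], [0.0, -9.4, 0.0], 3.5], [[1.1, 0.0, -2.3], [0.0, -9.4, 0.0], 3.5], [[0.7, 0.0, -2.5], [0.0, -9.4, 0.0], 3.5], [[0.3, 0.0, -2.5], [0.0, -9.4, 0.0], 3.5], [[-0.1, 0.0, -2.5], [0.0, -9.4, 0.0], 3.5]]
[[[-0.6, 0.0, -2.5], [0.0, -9.5, 0.0], 3.5], [[-1.0, 0.0, -2.4], [0.0, -9.4, 0.0], 3.5], [[-1.3, 0.0, -2.2], [0.0, -9.5, 0.0], 3.5], [[0, 0, 0], [0, 0, 0], 3.5], [[0, 0, 0], [0, 0, 0], 3.5]]
```

Emit:
{"api": "apply_moves", "payload": {
  "increments": [
    [[3.4,-0.2,-0.7],[0,-3.8,0.1],3.5],
    [[3.4,-0.2,-1.0],[0,-3.8,0.1],3.5],
    [[3.3,-0.2,-1.2],[0,-3.8,0.1],3.5],
    [[3.2,-0.2,-1.4],[0,-3.7,0.1],3.5],
    [[3.1,-0.2,-1.6],[0,-3.8,0.2],3.5]
  ]
}}

```text
t: 84.08
eef_pos: [491.6, 148.7, 109.1]
tcp_rot: [-1.571, -0.013, -2.959]
ft_force: [0.5, 0.6, -7.3]
opening: 0.459
```

Emit:
{"api": "apply_moves", "payload": {
  "increments": [
    [[1.4,0,-2.1],[0,-9.4,0],3.5],
    [[1.1,0,-2.3],[0,-9.4,0],3.5],
    [[0.7,0,-2.5],[0,-9.4,0],3.5],
    [[0.3,0,-2.5],[0,-9.4,0],3.5],
    [[-0.1,0,-2.5],[0,-9.4,0],3.5]
  ]
}}

```text
t: 84.7
eef_pos: [392.1, 237.8, 104.2]
tcp_rot: [-1.59, -0.019, -2.113]
ft_force: [0.5, -0.3, -7.1]
opening: 0.461
```

Emit:
{"api": "apply_moves", "payload": {
  "increments": [
    [[-0.6,0,-2.5],[0,-9.5,0],3.5],
    [[-1.0,0,-2.4],[0,-9.4,0],3.5],
    [[-1.3,0,-2.2],[0,-9.5,0],3.5],
    [[0,0,0],[0,0,0],3.5],
    [[0,0,0],[0,0,0],3.5]
  ]
}}

```text
t: 85.32
eef_pos: [330.1, 290.8, 100.2]
tcp_rot: [-1.606, -0.013, -1.599]
ft_force: [0.2, 0.6, -6.3]
opening: 0.464
```

```bash
python3 -c "
from h import *
z=readout.state()['eef_pos'][2]; c=wrist(); wplates(c,z+21); to(355,295,28,-94.6); plan((355,295,60,-94.6,3.5),(355,295,28,-94.6,3.5))"
```

```text
wrist blob (389,381) ang -1 23x22 px [396.  88.]
wrist blob (439,367) ang -5 65x9 px [480. 123.]
wrist blob (396,326) ang 85 35x32 px [405. 201.]
wrist blob (444,323) ang -4 37x33 px [483. 205.]
wrist blob (332,324) ang -1 44x27 px [276. 207.]
to(355,295): dx -0.50 dy 7.22 dz 2.48 cm  turn_y 3.0 deg | pos [330. 291. 100.] yaw -91.6 F [-0.5  0.4 -5.9] t 85.4 op 43.4mm q1 0.57 q6 0.58
[[[-0.6, 3.9, 2.6], [2.0, 3.0, 0.8], 3.5], [[0.0, 3.2, 0.0], [0.0, 0.0, 0.0], 3.5], [[0, 0, 0], [0, 0, 0], 3.5], [[0, 0, 0], [0, 0, 0], 3.5], [[0, 0, 0], [0, 0, 0], 3.5]]
```

Emit:
{"api": "apply_moves", "payload": {
  "increments": [
    [[-0.4,2.8,2.5],[2.0,3.0,0.8],3.5],
    [[0,2.0,0],[0,0,0],3.5],
    [[0,1.2,0],[0,0,0],3.5],
    [[0,0.7,0],[0,0,0],3.5],
    [[0,0,0],[0,0,0],3.5]
  ]
}}

```text
t: 86.0
eef_pos: [357.1, 292.2, 30.0]
tcp_rot: [-1.569, 0.0, -1.661]
ft_force: [0.3, -0.5, -7.3]
opening: 0.46
```

```bash
python3 -c "
from h import *
to(355,293,20,-94.6); tilt(-94.6)"
```

```text
to(355,293): dx -0.06 dy 1.00 dz -0.21 cm  turn_y -0.6 deg | pos [357. 292.  30.] yaw -95.2 F [ 0.3 -0.5 -7.3] t 86.0 op 43.8mm q1 0.54 q6 0.63
untilt rotvec deg [-0.1 -0.6 -0. ]
```

Emit:
{"api": "apply_moves", "payload": {
  "increments": [
    [[0,0.5,-0.1],[0,0,0],3.5],
    [[0,0.4,0],[0,0,0],3.5],
    [[0,0,0],[0,0,0],5.2],
    [[0,0,0],[0,0,0],5.2],
    [[0,-0.5,0],[0,0,0],5.2]
  ]
}}

```text
t: 86.62
eef_pos: [357.1, 293.1, 27.5]
tcp_rot: [-1.566, 0.003, -1.661]
ft_force: [0.1, 0.1, -0.3]
opening: 0.547
```

Emit:
{"api": "apply_moves", "payload": {
  "increments": [
    [[0,-4,0],[0,0,0],5.2],
    [[0,-4,0],[0,0,0],5.2],
    [[0,-4,0],[0,0,0],4.5],
    [[0,-1,0],[0,0,0],4.5],
    [[0,0,0],[0,0,0],4.5]
  ]
}}

```text
t: 87.25
eef_pos: [356.3, 292.8, 163.3]
tcp_rot: [-1.564, 0.004, -1.661]
ft_force: [-0.0, -1.0, -0.1]
opening: 0.475
```

```bash
python3 -c "
from h import *
c=wrist(); wplates(c,41); wlook(c,'plate_1_center'); wlook(c,'lever_grip'); to(0,0); plan((480,290,165,-60,4.5,4),(560,374,160,-24.6,4.5,4))"
```

```text
wrist blob (599,379) ang -0 64x28 px [498. 107.]
wrist blob (429,295) ang 85 75x47 px [351. 197.]
wrist blob (357,301) ang 85 72x43 px [275. 195.]
wrist blob (502,288) ang 85 77x51 px [419. 203.]
plate_1_center 0.97 [504. 284.  28.]
lever_grip 0.96 [557. 374.  93.]
to(0,0): dx 32.35 dy 0.00 dz -32.82 cm  turn_y 0.0 deg | pos [356. 293. 162.] yaw -95.2 F [ 0.3 -0.4 -0.4] t 87.4 op 45.1mm q1 0.54 q6 0.64
[[[-0.2, -0.1, 3.1], [-0.1, -8.8, 0.0], 4.5], [[0.3, -0.1, 3.1], [-0.1, -8.8, 0.0], 4.5], [[0.7, 0.0, 3.0], [-0.1, -8.8, 0.0], 4.5], [[1.2, -0.1, 2.9], [0.0, -8.8, -0.1], 4.5], [[-0.8, 0.1, 2.8], [0.0, -8.8, 0.0], 4.5]]
[[[-0.4, 0.1, 2.9], [0.0, -8.9, 0.0], 4.5], [[0.0, 0.2, 2.9], [0.0, -8.8, 0.0], 4.5], [[0.5, 0.1, 2.8], [0.0, -8.9, 0.0], 4.5], [[0, 0, 0], [0, 0, 0], 4.5], [[0, 0, 0], [0, 0, 0], 4.5]]
```

```bash
python3 -c "
from h import *
t=cam('top'); plates(t,31)
for d in nets.mark_of(t,'plate_1_center')[:8]: print(round(d['confidence'],2),c2w(t,d['point']).round(0))
s=cam('side')
for d in nets.mark_of(s,'plate_1_center')[:8]: print('side',round(d['confidence'],2),c2w(s,d['point']).round(0))
for n in ['spice_jar','cutter','flour_shaker','label_roll','scraper','mug']:
    for d in nets.mark_of(t,n)[:1]: print(n,round(d['confidence'],2),c2w(t,d['point']).round(0))"
```

```text
plate (504,285) ang 85 81x46
plate (475,-326) ang 86 78x42
plate (419,-324) ang 89 82x40
plate (346,-321) ang 89 83x39
0.94 [503. 279.  30.]
0.72 [ 626. -233.   15.]
0.45 [ 344. -326.   18.]
side 0.91 [508. 279.  26.]
side 0.77 [ 630. -226.   14.]
cutter 0.57 [619.   9.  -2.]
flour_shaker 0.87 [775.  83.  -3.]
label_roll 0.91 [769. -13.  -1.]
scraper 0.78 [ 739. -204.   -4.]
mug 0.77 [639. 372.  -2.]
```

Emit:
{"api": "apply_moves", "payload": {
  "increments": [
    [[-0.2,-0.1,3.1],[-0.1,-8.8,0],4.5],
    [[0.3,-0.1,3.1],[-0.1,-8.8,0],4.5],
    [[0.7,0,3.0],[-0.1,-8.8,0],4.5],
    [[1.2,-0.1,2.9],[0,-8.8,-0.1],4.5],
    [[-0.8,0,2.8],[0,-8.8,0],4.5]
  ]
}}

```text
t: 88.52
eef_pos: [503.8, 311.5, 166.6]
tcp_rot: [-1.57, -0.001, -0.869]
ft_force: [-0.3, 0.1, 0.7]
opening: 0.476
```

Emit:
{"api": "apply_moves", "payload": {
  "increments": [
    [[-0.4,0,2.9],[0,-8.9,0],4.5],
    [[0,0,2.9],[0,-8.8,0],4.5],
    [[0.5,0,2.8],[0,-8.9,0],4.5],
    [[0,0,0],[0,0,0],4.5],
    [[0,0,0],[0,0,0],4.5]
  ]
}}

```text
t: 89.15
eef_pos: [563.5, 378.5, 165.1]
tcp_rot: [-1.571, 0.0, -0.391]
ft_force: [-0.8, 0.0, 0.3]
opening: 0.472
```

```bash
python3 -c "
from h import *
to(561,374,80,-24.6); tilt(-24.6); c=wrist(); wlook(c,'lever_grip'); plan((561,374,120,-24.6,4.5,3))"
```

```text
to(561,374): dx -0.06 dy 8.51 dz -0.51 cm  turn_y 2.2 deg | pos [563. 378. 165.] yaw -22.4 F [-0.8  0.   0.3] t 89.2 op 44.9mm q1 0.49 q6 -0.69
untilt rotvec deg [ 0.   2.2 -0. ]
lever_grip 0.76 [560. 374.  91.]
lever_grip 0.56 [355. 292.  27.]
[[[0.0, 1.5, -0.2], [0.0, 0.7, 0.0], 4.5], [[0.0, 1.5, -0.2], [0.0, 0.8, 0.0], 4.5], [[-0.1, 1.5, -0.1], [0.0, 0.7, 0.0], 4.5], [[0, 0, 0], [0, 0, 0], 4.5], [[0, 0, 0], [0, 0, 0], 4.5]]
```

Emit:
{"api": "apply_moves", "payload": {
  "increments": [
    [[-0.1,0,-0.5],[0,2.2,0],4.5],
    [[0,2.5,0],[0,0,0],4.5],
    [[0,2.5,0],[0,0,0],4.5],
    [[0,2.5,0],[0,0,0],4.5],
    [[0,0.8,0],[0,0,0],4.5]
  ]
}}

```text
t: 89.88
eef_pos: [559.7, 371.7, 83.0]
tcp_rot: [-1.569, -0.002, -0.442]
ft_force: [-0.2, 1.1, 0.9]
opening: 0.473
```

```bash
python3 -c "
from h import *
to(514,270.6,80,-24.6); tilt(-24.6)"
```

```text
to(514,271): dx 0.20 dy 0.30 dz -11.09 cm  turn_y -0.7 deg | pos [560. 372.  83.] yaw -25.3 F [-0.2  1.1  0.9] t 89.9 op 45.0mm q1 0.49 q6 -0.64
untilt rotvec deg [-0.1 -0.7  0.1]
```

Emit:
{"api": "apply_moves", "payload": {
  "increments": [
    [[0,0.1,-1.0],[0,0,0],4.5],
    [[0,0.1,-1.0],[0,0,0],4.5],
    [[0,0,-1.0],[0,0,0],4.5],
    [[0,0,-1.0],[0,0,0],4.5],
    [[0,0,-1.0],[0,0,0],4.5]
  ]
}}

```text
t: 90.5
eef_pos: [538.2, 323.9, 83.8]
tcp_rot: [-1.564, -0.006, -0.445]
ft_force: [2.0, 0.5, -0.3]
opening: 0.473
```

Emit:
{"api": "apply_moves", "payload": {
  "increments": [
    [[0.1,0,-1.0],[0,0,0],4.5],
    [[0.1,0,-1.0],[0,0,0],4.5],
    [[0,0,-1.0],[0,0,0],4.5],
    [[0,0,-0.9],[0,0,0],4.5],
    [[0,0,0],[0,0,0],4.5]
  ]
}}

```text
t: 91.12
eef_pos: [521.1, 284.6, 83.7]
tcp_rot: [-1.565, -0.004, -0.445]
ft_force: [-0.7, 0.3, 0.1]
opening: 0.478
```

```bash
python3 -c "
from h import *
to(514,270.6,80,-24.6); c=wrist(); wlook(c,'lever_grip'); t=cam('top')
for d in nets.mark_of(t,'lever_grip')[:2]: print(d['confidence'],c2w(t,d['point']).round(0))"
```

```text
to(514,271): dx -0.04 dy 0.37 dz -1.57 cm  turn_y -0.9 deg | pos [521. 285.  84.] yaw -25.5 F [-0.7  0.3  0.1] t 91.1 op 45.4mm q1 0.39 q6 -0.74
lever_grip 0.58 [530. 293.  90.]
0.42 [768. -15.   2.]
0.28 [ 418. -323.   -4.]
```

Emit:
{"api": "apply_moves", "payload": {
  "increments": [
    [[0,0,-0.6],[0,0,0],4.5],
    [[0,0,-0.6],[0,0,0],4.5],
    [[0,0,-0.3],[0,0,0],4.5],
    [[0,0,0],[0,0,0],4.5],
    [[0,0,0],[0,0,0],4.5]
  ]
}}

```text
t: 91.95
eef_pos: [514.6, 271.4, 83.5]
tcp_rot: [-1.565, -0.005, -0.444]
ft_force: [0.4, 1.3, 0.4]
opening: 0.475
```

Emit:
{"api": "apply_moves", "payload": {
  "increments": [
    [[0,0,0.8],[0,0,0],4.5],
    [[0,-3,0],[0,0,0],4.5],
    [[0,-4,0],[0,0,0],4.5],
    [[0,-4,0],[0,0,0],4.5],
    [[0,-4,0],[0,0,0],4.5]
  ]
}}

```text
t: 92.58
eef_pos: [517.3, 279.5, 234.8]
tcp_rot: [-1.57, -0.001, -0.444]
ft_force: [0.2, -0.1, -0.5]
opening: 0.471
```

```bash
python3 -c "
from h import *
to(514,270.6,80,-24.6); c=wrist(); wlook(c,'lever_grip'); wlook(c,'lever_pivot'); save(c,'w20.png')
g=cv2.cvtColor(c['img'],cv2.COLOR_RGB2GRAY)
m=((g<45)).astype(np.uint8); m[238:]=0
n,l,st,ce=cv2.connectedComponentsWithStats(m)
for i in range(1,n):
    if st[i,4]>60: print(st[i],ce[i].round(0),wpx(c,*ce[i],90).round(0))
t=cam('top'); save(t,'t20.png')
for d in nets.mark_of(t,'lever_grip')[:2]: print(d['confidence'],c2w(t,d['point']).round(0))
s=cam('side')
for d in nets.mark_of(s,'lever_grip')[:2]: print('side',d['confidence'],c2w(s,d['point']).round(0))"
```

```text
to(514,271): dx 0.08 dy 15.48 dz -0.94 cm  turn_y -0.8 deg | pos [517. 279. 235.] yaw -25.4 F [ 0.2 -0.1 -0.5] t 92.6 op 44.8mm q1 0.38 q6 -0.74
lever_grip 0.62 [518. 282.  90.]
lever_pivot 0.56 [409. 385.  64.]
[268 183  22  28 414] [279. 197.] [517. 283.  90.]
side 0.66 [514. 281.  92.]
```

The grip is at (517,283) and the pivot at (408,387), which puts the lever at about 39.5°. One last look at the hone tray before handing in.

```bash
python3 -c "
from h import *
a=cv2.imread('pics/w20.png')[:250,60:500]; t=cam('top'); b=rect(t,280,560,-420,-220,24,1.6); b=cv2.resize(b,None,fx=.8,fy=.8); c=rect(t,300,820,-260,480,20,0.6)
H=max(a.shape[0],b.shape[0]); f=lambda i:cv2.copyMakeBorder(i,0,H-i.shape[0],0,0,0)
top=np.hstack([f(a),f(b)]); W=max(top.shape[1],c.shape[1]); g=lambda i:cv2.copyMakeBorder(i,0,0,0,W-i.shape[1],0)
o=np.vstack([g(top),g(c)])[:600,:800]; print(o.shape); cv2.imwrite('pics/fin.png',o)"
```

```text
(600, 696, 3)
```

The viewer's limit is reached. The numeric checks already cover what's needed, so I'm handing in.

```bash
python3 -c "
from h import *
c=wrist(); wplates(c,41); wlook(c,'lever_grip'); s=readout.state(); print(s['t'],np.round(s['qvel'],3)); print(env.job_done())"
```

```text
wrist blob (360,296) ang 83 80x47 px [220.  69.]
wrist blob (514,287) ang 85 74x61 px [279. 184.]
lever_grip 0.62 [518. 284.  91.]
93.075 [-0.002 -0.004 -0.004  0.001  0.    -0.001]
the job is handed in; nothing more can be done
None
```

I handed the job in at 93 s. The lever went back to its stop, the six plates were sorted, and the lever was then pushed to about 39.5° and left clear of the gripper.

**Sorting:** Three plates dragged hard, at about 4–6 N while the finger was partly lifting them. They are in the storage tray at x ≈ 346, 419 and 475 mm, all close to crosswise. Three slid at about 1.5–3 N, with one reading of 3.8 N, and are in the hone tray at about (357,295), (430,290) and (505,284). The readings were noisy and outside the stated 1–2 N and 6–10.5 N bands. The two groups still separated clearly, and an even split of three and three fits the list.

**What went wrong on the way:**
- **Plate stood on end:** the grip slackened on one fine plate and it swung upright. I laid it back down. The dark grit layer was on its underside side and its brushed top matched another plate, so I judged it grit down and regrasped it.
- **Coarse plate shifted:** one coarse plate moved about 20 mm inside the storage tray. It is still flat and inside the limits.
- **Label roll moved:** it now measures about 30 mm from where I first saw it, within the 60 mm limit. I did not find out what moved it.

**Checks not made:**
- **Final picture:** the last one I wanted to view was refused because the 16-picture limit was used up. The end state rests on numeric checks from the cameras.
- **Middle hone plate:** the last check before handing in did not list it separately, because the lever lies partly over the tray. It was last measured just before the lever was moved.
- **Spice jar:** it was missed in the last bystander check. I last saw it upright while regrasping the plate.

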